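# Clear the soldering tripod and build a squared stack of sheet blanks on it

### The arm

A 6-joint arm with a two-finger parallel gripper is mounted at the origin on the work surface. World frame = base frame: x ahead of the robot, y to its left, z up, the work surface at z = 0. Lengths are in m, angles in rad, forces in N, time in s.
With the tool pointing down it reaches from about 0.325 to 0.775 m from the base axis. Payload 5.5 kg.
Tool frame: the origin (TCP) lies midway between the tips of the shut fingers; the grasp point (between the pads) lies env.hold_point_z behind it (env.hold_point_z is the distance from the TCP to the grasp point, in m); z points along the fingers, y is the line along which they close (so a half turn about z gives the same grasp; the last joint's range is limited). The gripper opens to 88 mm and grips with 3 to 60 N. Pads are 20 mm wide; open, the fingers measure 115 mm over their backs; the gripper's body (75 mm by 178 mm) begins 61 mm behind the grasp point.
Start: joints at [-1.394, 0.091, 1.231, -0, 1.82, -0.057], TCP at [0.139, -0.584, 0.194] pointing down, gripper open.
Joint ranges: [-2.87, 2.87], [-0.86, 2.18], [0.17, 2.46], [-1.51, 4.65], [0.06, 2.69], [-2.65, 2.65]. Speed limits (rad/s): [2.57, 2.57, 3.01, 3.14, 3.14, 3.14].

### API

Orientations are given as a unit quaternion [w, x, y, z].
In Python, from cell import env gives the robot as it stands. The module is installed in compiled form; this text tells all that it offers.
- The arm moves only by the shell command python3 -m pendant 'ROWS' [OPENING] [FORCE]. ROWS is JSON, a list that holds one entry, the list of rows, each a list of 4 numbers: the shift along the tool's x, y, z normalised to -1 to 1, where 1 is 0.12 m, then the turn about the tool's z normalised to -1 to 1, where 1 is 360 degrees. In form: [[[dx, dy, dz, yaw], ...]]. A call has 1 to 12 rows; each row is the pose to reach, as a shift and turn from the pose commanded when the call began, along the tool's axes at that moment, turning the shorter way round; what a row does not reach only later rows make up. A row lasts 1/12 s, in which the tool goes at most 41.7 mm and 7.16 degrees, less where a joint would pass 70% of its speed; a pose out of reach is approached as far as the arm can. A call with a number of a shift or a turn outside -1 to 1 is refused whole. A call with a gripper value outside its range is refused whole. OPENING is the opening, from -1 (shut) to 1 (fully open), set as the call begins (- or left out, the last holds). The fingers move at their own pace and stop on an object; FORCE is the grip in N (left out, the last holds). Time passes only in rows, so rows that repeat a pose let the fingers close. It gives the time, the measured TCP pose, the force, the opening and the grip force at its end, in the units of the state.
- env.observe(): the state, without advancing time (a new reading comes with each control period).
- env.grab_frame(name): name is "scene" or "side" or "wrist"; returns the picture (384x512x3 uint8, red, green, blue); there is no depth.
- env.camera_params(name): a dict with "intrinsics" (3x3 intrinsics, pixels), "k1" (the pictures are not rectified: a ray, as slopes to the right and down, at radius r is drawn at 1 + k1 r^2 times it, then the intrinsics apply), "eye" and "rotation" of the camera in the world. Camera axes: x right, y down, z forward; pixel columns grow to the right and rows downward; lengths in m; the calibration is good to about 2 mm. A picture is of the moment at which its call begins: read the wrist's pose just before it. camera_params takes no time and is no camera call; for the wrist camera it gives the pose at the moment of the call.
- env.close_job(): hands the job in; it is judged then, once.
Trained networks look in the newest picture that a camera, given by its name, has taken for a name from the list of things; names that differ only in an ending like _2 or _b are one class to them, and where a whole thing is asked for, a point or a joint stands for the part that bears it (a point fixed in the world has none). Each returns a list of dicts, best first, with "confidence" (0 to 1); they miss things now and then, are a little off and sometimes report something else, mostly with a low value. They report only what shows in the picture. A call takes as long as a camera call. They do not tell look-alikes from the thing itself.
- env.look_for(camera, query): "rect" ([left, top, right, bottom] in pixels, round what is visible of it).
- env.outline_of(camera, query): "region" (384x512 bool, what is visible of it) and "rect" ([left, top, right, bottom] in pixels, round what is visible of it).
The state is a dict: "t": time; "joint_positions": joint angles; "joint_velocities": joint speeds; "joint_torque": joint torques, N m; "ee_pos": TCP position; "eef_rot": TCP orientation; "force": force on the tool from outside, world axes, zero at the start; "moment": the same for the moment, N m; "opening": finger opening in m; "gripper_force": force on a finger pad.
Only numpy, scipy, OpenCV 4.12 (cv2) and the standard library are available. Lean on these libraries where they do the work, as an engineer would, in place of code of your own. Each camera call takes 0.05 s, during which the arm holds its last target. There are 200 camera calls.

### The job

Get this stack of sheet blanks ready for soldering: lift the copper pickle pot off the tripod by its handle, keep it upright, and stand it on the white ceramic tile. Then lay all the blanks from the blue felt mat flat in one pile, in any order, at the middle of the tripod's gauze, long side over long side, and once they are all piled tap the pile on its sides and ends until all the edges are flush. Finally, with the pile flush, stand the steel knob weight upright on the middle of it, let go, and leave the other things on the bench alone.

Things in the scene. Friction and masses are not known exactly. Their poses are not given: they have to be found in the camera images.
- tripod: Fixed steel soldering tripod, 90 mm tall, its origin on the bench under its centre; x and y run along the edges of the square gauze on top. It does not move. Three 10 mm legs splay out to 75 mm from the centre at the bottom.
- gauze (a point): Centre of the upper face of the flat 130 x 130 mm gauze plate (4 mm thick, dark wire with a pale ceramic disc) on the tripod, 90 mm above the bench; z up.
- pot: Empty copper pickle pot, 96 mm across, 68 mm high, 0.35 kg, with a rigid arched handle; origin at the centre of its underside. The arch lies in the pot's y-z plane. At the start it stands on the gauze.
- pot_grip (a point): Middle of the dark wooden grip at the top of the pot's handle, 128 mm above the pot's underside: a round bar 18 mm thick and 50 mm long lying along the pot's y axis. Take it from above with the fingers closing along the pot's x axis.
- tile: Fixed white ceramic tile, 150 x 150 x 8 mm, lying on the bench to one side of the tripod (left or right); origin at the centre of its underside.
- mat: Fixed blue felt mat, 275 mm (x) x 180 mm (y) x 1.5 mm, lying on the bench on the other side of the tripod from the tile; origin at the centre of its underside. The blanks lie on it at the start.
- sheet1: Copper sheet blank, a plain rectangular plate 52 mm (its x) x 64 mm (its y) x 5 mm, about 0.14 kg; origin at the centre of its underside, z up. Three to five of the five blanks are there at the start, lying flat and apart on the mat; an absent one reads None.
- sheet2: Brass sheet blank, a plain rectangular plate 52 mm (its x) x 64 mm (its y) x 5 mm, about 0.14 kg; origin at the centre of its underside, z up. Three to five of the five blanks are there at the start, lying flat and apart on the mat; an absent one reads None.
- sheet3: Copper sheet blank, a plain rectangular plate 52 mm (its x) x 64 mm (its y) x 5 mm, about 0.14 kg; origin at the centre of its underside, z up. Three to five of the five blanks are there at the start, lying flat and apart on the mat; an absent one reads None.
- sheet4: Brass sheet blank, a plain rectangular plate 52 mm (its x) x 64 mm (its y) x 5 mm, about 0.14 kg; origin at the centre of its underside, z up. Three to five of the five blanks are there at the start, lying flat and apart on the mat; an absent one reads None.
- sheet5: Pale nickel-silver sheet blank, a plain rectangular plate 52 mm (its x) x 64 mm (its y) x 5 mm, about 0.14 kg; origin at the centre of its underside, z up. Three to five of the five blanks are there at the start, lying flat and apart on the mat; an absent one reads None.
- weight: Steel knob weight standing on the bench on the robot's side of the tile, about 0.4 kg: a cylinder 44 mm across and 30 mm high with a neck and a knob on top, 59 mm high in all; origin at the centre of its underside.
- weight_knob (a point): Middle of the weight's knob, 50 mm above its underside: a round knob 26 mm across and 18 mm high.
- burr_block: Bystander: loose wooden block 60 x 100 x 42 mm with burrs standing in it, up to about 80 mm high, beyond the tripod. Origin at the centre of its underside.
- flux_bottle: Bystander: loose white bottle with a green cap, 48 mm across, 95 mm high, beyond the tripod. Origin at the centre of its underside.
- parts_box: Bystander: loose clear open box 75 x 95 x 24 mm, beyond the tripod. Origin at the centre of its underside.
Not all that is in view belongs to the job. Of the things that look like the tripod, the larger one is meant.

How it is judged:
By the outcome, as a careful person would: the job done as asked, in the order asked, and still so for the second after the job is handed in, with the robot touching nothing.
Of sheet1, sheet2, sheet3, sheet4, sheet5 only 3 to 5 are there at a start; the rules pass over those that are not, and their reading is None.
At some moment in a run one of sheet1, sheet2, sheet3, sheet4, sheet5 may be knocked a few centimetres aside while the robot is not near it.
It also fails if it takes over 210 s, if anything falls off the work surface, if the arm or the gripper's body presses on something with over 40 N, if the wrist force passes 120 N, or if a joint passes its speed limit or range.

## Working session

There is one attempt and no reset: what is moved stays moved. The work goes in short steps, Python scripts to look and compute and a shell command to move; the robot and the scene stay as the last step left them, time stands still between calls to the robot, and variables do not carry over. Pictures are saved under pics/ and viewed, at most 14 in all, crops included, and the job is handed in when it is done.

```bash
mkdir -p pics; ls; cat > h.py <<'E'
import numpy as np, cv2
from cell import env
from scipy.spatial.transform import Rotation as R
def ray(cam,px,p=None):
    p=p or env.camera_params(cam); K=np.array(p["intrinsics"]); k1=p["k1"]
    u=np.linalg.inv(K)@np.array([px[0],px[1],1.]); d=u[:2]; s=d.copy()
    for _ in range(20): s=d/(1+k1*(s@s))
    return np.array(p["eye"]), np.array(p["rotation"])@np.array([s[0],s[1],1.])
def at(cam,px,z,p=None):
    e,d=ray(cam,px,p); return e+d*(z-e[2])/d[2]
def proj(cam,X,p=None):
    p=p or env.camera_params(cam); c=np.array(p["rotation"]).T@(np.array(X)-np.array(p["eye"]))
    s=c[:2]/c[2]; s=s*(1+p["k1"]*(s@s)); K=np.array(p["intrinsics"]); return (K@np.array([s[0],s[1],1]))[:2]
def save(cam,name):
    p=env.camera_params(cam); im=env.grab_frame(cam); cv2.imwrite("pics/"+name+".png",cv2.cvtColor(im,cv2.COLOR_RGB2BGR)); return im,p
def st():
    s=env.observe(); r=s["eef_rot"]; m=R.from_quat([r[1],r[2],r[3],r[0]]).as_matrix()
    return s,m
E
python3 - <<'E'
from h import *
s,m=st(); print(s["t"],s["ee_pos"],m.round(3).tolist(),s["opening"],env.hold_point_z)
ims=[]
for c in ["scene","side","wrist"]:
    im,p=save(c,c+"0"); ims.append(im); print(c,np.round(p["eye"],3),np.round(p["rotation"],3).tolist(),p["k1"],np.array(p["intrinsics"]).round(0).tolist())
    for n in ["tripod","pot","pot_grip","tile","mat","sheet1","sheet2","sheet5","weight","weight_knob"]:
        for d in env.look_for(c,n)[:6]:
            if d["confidence"]>.3: print(c,n,np.round(d["rect"]).astype(int).tolist(),round(d["confidence"],2))
E
```

```text
pics
0.0 [ 0.13894679 -0.58334867  0.19243233] [[0.973, 0.232, -0.0], [0.232, -0.973, 0.002], [0.0, -0.002, -1.0]] 0.08812636822608189 0.0187
scene [1.178 0.03  0.856] [-0.238, 0.655, 0.673, -0.249] 0.0312944516436455 [[363.0, 0.0, 257.0], [0.0, 363.0, 193.0], [0.0, 0.0, 1.0]]
scene tripod [228, 179, 281, 227] 0.85
scene tripod [261, 156, 286, 179] 0.76
scene pot [240, 162, 278, 210] 0.98
scene pot_grip [240, 164, 278, 214] 0.8
scene tile [319, 190, 386, 238] 0.8
scene mat [129, 167, 202, 243] 0.69
scene sheet1 [143, 181, 168, 198] 0.86
scene sheet1 [178, 170, 199, 186] 0.73
scene sheet1 [172, 196, 194, 210] 0.55
scene sheet2 [143, 181, 168, 198] 0.86
scene sheet2 [178, 170, 199, 186] 0.73
scene sheet2 [172, 196, 194, 210] 0.55
scene sheet5 [143, 181, 168, 198] 0.86
scene sheet5 [178, 170, 199, 186] 0.73
scene sheet5 [172, 196, 194, 210] 0.55
scene weight [176, 172, 200, 186] 0.55
scene weight [329, 167, 343, 185] 0.47
scene weight_knob [330, 169, 343, 190] 0.68
scene weight_knob [241, 266, 286, 310] 0.42
scene weight_knob [229, 180, 282, 227] 0.32
side [0.491 0.686 1.005] [0.023, -0
[... 233 characters left out ...]
68, 291, 224] 0.87
side pot_grip [248, 194, 294, 226] 0.51
side tile [236, 285, 304, 347] 0.71
side sheet1 [301, 145, 319, 159] 0.76
side sheet1 [284, 162, 298, 179] 0.63
side sheet1 [313, 166, 332, 185] 0.47
side sheet2 [301, 145, 319, 159] 0.76
side sheet2 [284, 162, 298, 179] 0.63
side sheet2 [313, 166, 332, 185] 0.47
side sheet5 [301, 145, 319, 159] 0.76
side sheet5 [284, 162, 298, 179] 0.63
side sheet5 [313, 166, 332, 185] 0.47
side weight [311, 292, 330, 313] 0.64
side weight_knob [308, 290, 327, 313] 0.76
side weight_knob [246, 187, 297, 240] 0.63
wrist [ 0.219 -0.564  0.386] [0.118, 0.776, -0.613, -0.092] 0.01742910679664541 [[334.0, 0.0, 255.0], [0.0, 334.0, 195.0], [0.0, 0.0, 1.0]]
```

View pics/scene0.png

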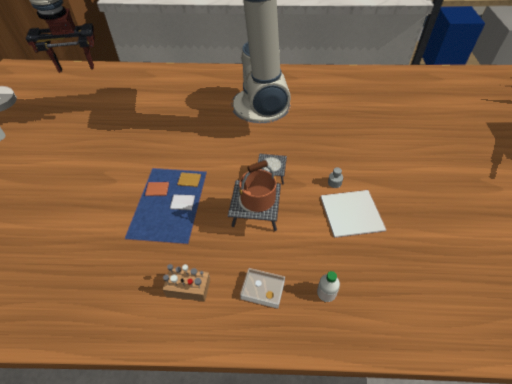

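View pics/side0.png

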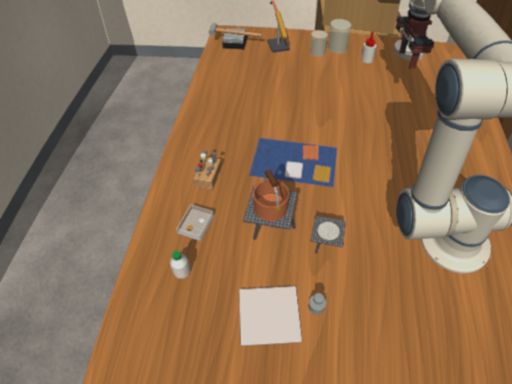

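Three sheets show: copper, brass and nickel, with the real (larger) tripod at scene (255,203) and a smaller look-alike at (272,165). The rotations come as quaternions, so I'll fix the helper for that and compute positions.

```bash
python3 - <<'E'
s=open('h.py').read()
s=s.replace('def ray(','def M(p):\n    q=np.array(p["rotation"]).ravel()\n    return R.from_quat([q[1],q[2],q[3],q[0]]).as_matrix() if q.size==4 else q.reshape(3,3)\ndef ray(',1).replace('np.array(p["rotation"])@','M(p)@').replace('np.array(p["rotation"]).T','M(p).T')
s+='''
def tri(a,b):
    A=np.zeros((3,3)); y=np.zeros(3)
    for e,d in (a,b):
        d=d/np.linalg.norm(d); P=np.eye(3)-np.outer(d,d); A+=P; y+=P@e
    return np.linalg.solve(A,y)
def quad(cam,region,z,p=None):
    """centre + rect fit of mask on plane z"""
    c=max(cv2.findContours(region.astype(np.uint8),cv2.RETR_EXTERNAL,cv2.CHAIN_APPROX_NONE)[0],key=cv2.contourArea)[:,0]
    w=np.array([at(cam,q,z,p)[:2] for q in c],np.float32)
    (cx,cy),(a,b),an=cv2.minAreaRect((w*1000).astype(np.float32)); return round(cx/1e3,4),round(cy/1e3,4),round(a),round(b),round(an,1)
'''
open('h.py','w').write(s)
E
python3 - <<'E'
from h import *
ims={}
for c in ["scene","side"]:
    env.grab_frame(c)
    for n,z in [("tile",.008),("sheet1",.0065),("tripod",.09),("mat",.0015)]:
        for d in env.outline_of(c,n)[:4]:
            if d["confidence"]>.3: print(c,n,round(d["confidence"],2),quad(c,d["region"],z),d["region"].sum())
    im=cv2.imread(f"pics/{c}0.png")
    x,y=(205,145) if c=="scene" else (220,150)
    ims[c]=cv2.resize(im[y:y+100,x:x+130],None,fx=3,fy=3,interpolation=cv2.INTER_CUBIC)
cv2.imwrite("pics/crop0.png",np.hstack([ims["scene"],ims["side"]]))
print("weight",at("scene",(336,187),0),at("side",(317,310),0),tri(ray("scene",(336.5,171)),ray("side",(317.5,297))))
print(proj("scene",[.139,-.583,.19]))
E
```

```text
scene tile 0.88 (0.5266, 0.2809, 156, 151, 9.6) 2213
scene tile 0.62 (0.4214, 0.0049, 209, 113, 3.5) 1480
scene sheet1 0.85 (0.4476, -0.3088, 53, 68, 1.4) 285
scene sheet1 0.82 (0.4072, -0.2138, 64, 52, 85.0) 238
scene sheet1 0.58 (0.4972, -0.2205, 65, 54, 87.2) 307
scene tripod 0.8 (0.5658, -0.0009, 130, 161, 85.1) 865
scene tripod 0.77 (0.4163, 0.0439, 83, 87, 83.5) 389
scene mat 0.67 (0.5205, 0.2818, 155, 151, 9.2) 2103
scene mat 0.64 (0.4974, -0.2654, 184, 279, 86.8) 3473
scene mat 0.48 (0.7546, -0.1711, 124, 91, 83.0) 1354
side tile 0.72 (0.524, 0.282, 152, 155, 10.2) 3365
side tile 0.66 (0.405, 0.2362, 42, 57, 3.1) 283
side tile 0.56 (0.4496, -0.3072, 51, 61, 1.7) 197
side sheet1 0.73 (0.4061, -0.2171, 67, 48, 86.0) 224
side sheet1 0.61 (0.5008, -0.2231, 70, 55, 87.9) 255
side sheet1 0.6 (0.4495, -0.308, 51, 63, 1.7) 196
side tripod 0.95 (0.3902, 0.0635, 92, 88, 87.2) 884
side tripod 0.78 (0.5483, 0.0181, 152, 140, 10.3) 708
side mat 0.84 (0.5005, -0.2688, 185, 277, 86.2) 2430
weight [0.42254909 0.24838541 0.        ] [0.40357934 0.25254501 0.        ] [0.40866971 0.24246898 0.05731929]
[79.86409704 78.33895679]
```

View pics/crop0.png

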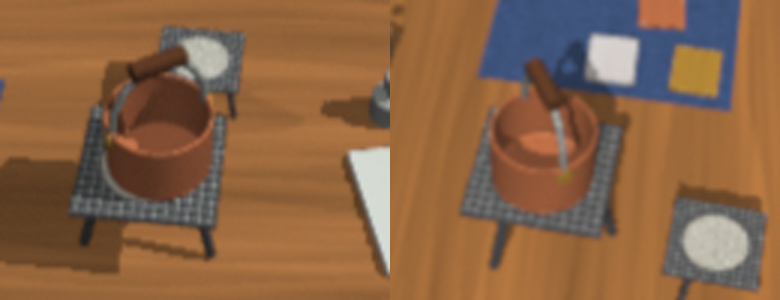

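```bash
python3 - <<'E'
from h import *
a=tri(ray("scene",(248.3,169.3)),ray("side",(266.7,171.7)));b=tri(ray("scene",(267.3,162.3)),ray("side",(278.3,185)))
print(a,b,(a+b)/2,np.degrees(np.arctan2(*(b-a)[[1,0]])))
for c,P in (("scene",[(228.3,215.7),(276.7,218.3),(280.7,184.3),(236.7,181)]),("side",[(243.3,221),(291,229),(298.3,191.7)])):
    q=np.array([at(c,x,.09)[:2] for x in P]); print(c,q.round(4).tolist(),q.mean(0) if len(q)==4 else (q[0]+q[2])/2)
E
```

```text
[ 0.56447559 -0.01351291  0.21933681] [0.53285729 0.02982096 0.21696392] [0.54866644 0.00815402 0.21815036] 126.11614212968152
scene [[0.6093, -0.0678], [0.6146, 0.0593], [0.4955, 0.0711], [0.486, -0.0539]] [0.55135432 0.00218945]
side [[0.6204, 0.0577], [0.4898, 0.069], [0.4783, -0.0616]] [ 0.5493473  -0.00193122]
```

```bash
cat > go.py <<'E'
import sys
from h import *
# go.py x y z yawdeg(of tool x) -> shift in tool units, turn in units
def go(x,y,z,yaw=None):
    s,m=st(); d=m.T@(np.array([x,y,z])-np.array(s["ee_pos"]))/.12
    cur=np.degrees(np.arctan2(m[1,0],m[0,0])); t=0 if yaw is None else -((yaw-cur+180)%360-180)/360
    print("at",np.round(s["ee_pos"],4),"yaw",round(cur,1),"| shift",d.round(4),"turn",round(t,4),"t",round(s["t"],1),"open",round(s["opening"],4),"F",np.round(s["force"],1))
if __name__=="__main__": go(*map(float,sys.argv[1:]))
E
python3 go.py .549 .008 .33 126
```

```text
at [ 0.139  -0.5837  0.1935] yaw 13.4 | shift [ 4.4661 -4.005  -1.1373] turn -0.3128 t 2.1 open 0.0879 F [ 0.2  0.1 -0.2]
```

```bash
python3 -m pendant '[[[0,0,-1,0],[0,0,-1,0],[0,0,-1,0],[0,0,-1,0]]]' 1 >/dev/null
for i in 1; do python3 -m pendant '[[[0.9,-0.8,0,0],[0.9,-0.8,0,0],[0.9,-0.8,0,0],[0.9,-0.8,0,0],[0.9,-0.8,0,0]]]'; done
python3 -m pendant '[[[0.9,-0.8,0,0],[0.9,-0.8,0,0],[0.9,-0.8,0,0],[0.9,-0.8,0,0],[0.9,-0.8,0,0]]]' >/dev/null
python3 -m pendant '[[[0.9,-0.8,0,0],[0.9,-0.8,0,0],[0.9,-0.8,0,0],[0.9,-0.8,0,0],[0.9,-0.8,0,0]]]' >/dev/null
python3 -m pendant '[[[0.9,-0.8,-0.1,0],[0.9,-0.8,-0.1,0],[0.9,-0.8,-0.1,0],[0.9,-0.8,-0.1,0],[0.9,-0.8,-0.1,0]]]' >/dev/null
python3 -m pendant '[[[0,0,0,-0.16],[0,0,0,-0.16],[0,0,0,-0.16],[0,0,0,-0.16],[0,0,0,-0.16],[0,0,0,-0.16],[0,0,0,-0.16],[0,0,0,-0.16],[0,0,0,-0.16],[0,0,0,-0.16]]]' >/dev/null
python3 -m pendant '[[[0,0,0,-0.153],[0,0,0,-0.153],[0,0,0,-0.153],[0,0,0,-0.153],[0,0,0,-0.153],[0,0,0,-0.153],[0,0,0,-0.153],[0,0,0,-0.153],[0,0,0,-0.153],[0,0,0,-0.153]]]'
python3 go.py .549 .008 .33 126
python3 - <<'E'
from h import *
im,p=save("wrist","w1"); print(p)
E
```

```text
t: 2.9
ee_pos: [0.224, -0.4626, 0.3153]
eef_rot: [0.001, 0.993, 0.119, 0.001]
force: [0.0, 0.1, 0.5]
opening: 0.088
gripper_force: 0.0
t: 5.82
ee_pos: [0.4701, -0.1109, 0.3254]
eef_rot: [-0.0, 0.456, 0.89, -0.0]
force: [-0.6, 0.2, 0.1]
opening: 0.0877
gripper_force: 0.0
at [ 0.4701 -0.1109  0.3254] yaw 125.7 | shift [ 0.4206  1.112  -0.0385] turn -0.0008 t 5.8 open 0.0877 F [-0.6  0.2  0.1]
{'intrinsics': array([[334.12054983,   0.        , 255.30777525],
       [  0.        , 334.12054983, 195.02559524],
       [  0.        ,   0.        ,   1.        ]]), 'k1': 0.01742910679664541, 'eye': array([ 0.42282434, -0.04423417,  0.51783681]), 'rotation': array([0.14278396, 0.94106134, 0.30322224, 0.04552545])}
```

View pics/w1.png

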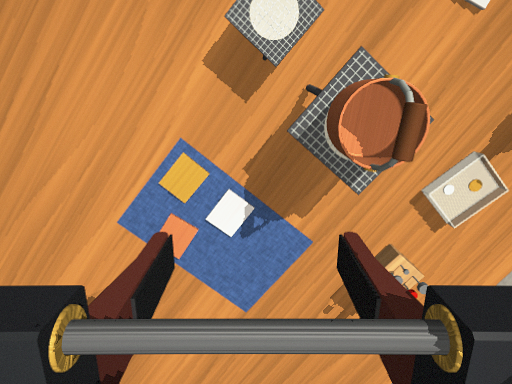

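```bash
python3 - <<'E'
from h import *
p=env.camera_params("wrist")
a=at("wrist",(416,103),.221,p);b=at("wrist",(402,161),.221,p);print(a,b,(a+b)/2,np.degrees(np.arctan2(*(b-a)[[1,0]])))
g=np.array([at("wrist",q,.09,p)[:2] for q in [(362,47),(289,128),(361,194)]]);print(g,(g[0]+g[2])/2,np.degrees(np.arctan2(*(g[2]-g[1])[::-1])),np.degrees(np.arctan2(*(g[1]-g[0])[::-1])))
for d in env.outline_of("wrist","sheet1")[:5]: print(d["confidence"],quad("wrist",d["region"],.0065,p))
for d in env.look_for("wrist","pot_grip")[:3]: print(d)
E
python3 go.py .549 .008 .33 126
```

```text
[0.5395895  0.02771716 0.221     ] [ 0.5646498  -0.01602195  0.221     ] [0.55211965 0.00584761 0.221     ] -60.18947155934857
[[ 0.49541536  0.06865587]
 [ 0.48284114 -0.05540333]
 [ 0.61387424 -0.06832815]] [5.54644796e-01 1.63859741e-04] -5.6333081470325475 -95.78754173304064
0.93 (0.4997, -0.2233, 52, 67, 1.7)
0.91 (0.4493, -0.3098, 52, 66, 5.0)
0.62 (0.4072, -0.2157, 67, 53, 85.3)
{'rect': [325.7, 73.0, 430.5, 168.7], 'confidence': 0.87}
at [ 0.4702 -0.1104  0.3255] yaw 125.9 | shift [ 0.415   1.1103 -0.0374] turn -0.0004 t 6.0 open 0.0878 F [ 0.9 -0.  -0.3]
```

```bash
python3 go.py .551 .007 .2 123;
python3 -m pendant '[[[0.4,0.56,0,0.005],[0.4,0.56,0,0.005],[0.4,0.56,0,0.005],[0.4,0.56,0,0.005]]]' >/dev/null
python3 -m pendant '[[[0,0.56,0,0.003],[0,0.56,0,0.003],[0,0.56,0,0.003],[0,0.56,0,0.003]]]' >/dev/null
python3 go.py .551 .007 .2 123; python3 - <<'E'
from h import *
save("wrist","w2")
E
```

```text
at [ 0.4702 -0.1104  0.3255] yaw 125.9 | shift [0.3986 1.119  1.0459] turn 0.008 t 6.0 open 0.0878 F [ 0.9 -0.  -0.3]
at [0.5521 0.0055 0.3244] yaw 123.2 | shift [0.0146 0.0015 1.0365] turn 0.0004 t 6.6 open 0.0879 F [-0.5 -0.9 -0.9]
```

View pics/w2.png

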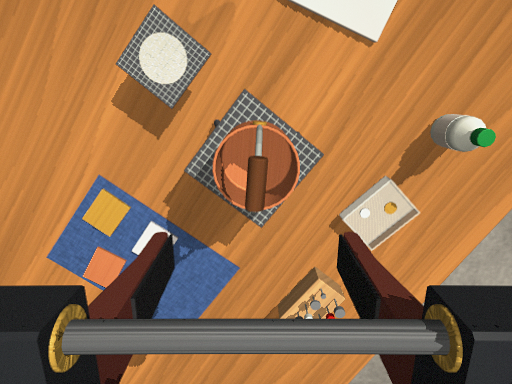

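```bash
python3 - <<'E'
from h import *
p=env.camera_params("wrist")
a=at("wrist",(258,157),.225,p);b=at("wrist",(256,212),.225,p);print(a,b,(a+b)/2,np.degrees(np.arctan2(*(b-a)[[1,0]])))
g=np.array([at("wrist",q,.09,p)[:2] for q in [(246,91),(186,172),(264,226),(323,154)]]);print(g,g.mean(0),np.degrees(np.arctan2(*(g[2]-g[1]+g[3]-g[0])[::-1])))
E
python3 -m pendant '[[[0,0,0.52,0],[0,0,0.52,0],[0,0,0.52,0]]]' 1 >/dev/null
python3 -m pendant '[[[0,0,0.52,0],[0,0,0.52,0],[0,0,0.52,0],[0,0,0.52,0]]]'
python3 -m pendant '[[[0,0,0,0],[0,0,0,0],[0,0,0,0],[0,0,0,0],[0,0,0,0],[0,0,0,0],[0,0,0,0],[0,0,0,0],[0,0,0,0],[0,0,0,0]]]' -1 45
python3 -m pendant '[[[0,0,-0.1,0],[0,0,-0.2,0],[0,0,-0.3,0],[0,0,-0.4,0],[0,0,-0.5,0],[0,0,-0.6,0],[0,0,-0.6,0]]]'
python3 go.py .525 .282 .2 123
```

```text
[0.53941403 0.02841988 0.225     ] [ 0.56625925 -0.01593882  0.225     ] [0.55283664 0.00624053 0.225     ] -58.81830847989973
[[ 0.49723311  0.06751045]
 [ 0.48594813 -0.06081999]
 [ 0.61381015 -0.068537  ]
 [ 0.6221731   0.05648262]] [ 0.55479112 -0.00134098] -4.240626064888121
t: 7.27
ee_pos: [0.5513, 0.0054, 0.202]
eef_rot: [0.0, 0.476, 0.879, -0.0]
force: [-0.1, 0.1, 0.8]
opening: 0.0879
gripper_force: 0.0
t: 8.1
ee_pos: [0.5518, 0.0062, 0.2006]
eef_rot: [-0.0, 0.476, 0.88, -0.0]
force: [-0.2, -0.2, -0.3]
opening: 0.0247
gripper_force: 0.0
t: 8.68
ee_pos: [0.5525, 0.0061, 0.2766]
eef_rot: [0.002, 0.476, 0.88, 0.001]
force: [-0.9, 0.2, 0.4]
opening: 0.0002
gripper_force: 0.0
at [0.5525 0.0061 0.2766] yaw 123.2 | shift [2.0515 1.064  0.6367] turn 0.0005 t 8.7 open 0.0002 F [-0.9  0.2  0.4]
```

The fingers hadn't finished closing before I lifted. I'll reopen them and check the pot.

```bash
python3 -m pendant '[[[0,0,-0.4,0],[0,0,-0.4,0],[0,0,-0.4,0],[0,0,-0.4,0],[0,0,-0.4,0],[0,0,-0.4,0],[0,0,-0.4,0],[0,0,-0.4,0],[0,0,-0.4,0],[0,0,-0.4,0],[0,0,-0.4,0],[0,0,-0.4,0]]]' 1
python3 - <<'E'
from h import *
save("wrist","w3")
E
python3 go.py .553 .006 .2 123
```

```text
t: 9.68
ee_pos: [0.5519, 0.0062, 0.3207]
eef_rot: [0.0, 0.476, 0.88, 0.0]
force: [-0.1, -0.2, -0.3]
opening: 0.0771
gripper_force: 0.0
at [0.5519 0.0062 0.3207] yaw 123.2 | shift [-0.0062  0.007   1.0062] turn 0.0005 t 9.7 open 0.081 F [-0.3 -1.1 -0.4]
```

View pics/w3.png

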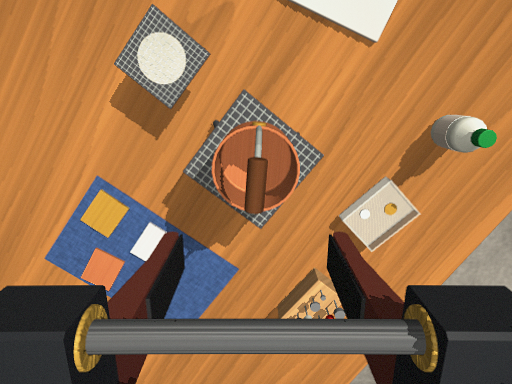

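The pot hasn't moved: its grip is still at about (256,185). Retrying with a full close.

```bash

python3 -m pendant '[[[0,0,0.5,0],[0,0,0.5,0],[0,0,0.5,0]]]' 1 >/dev/null
python3 -m pendant '[[[0,0,0.51,0],[0,0,0.51,0],[0,0,0.51,0],[0,0,0.51,0]]]'|head -2
python3 -m pendant '[[[0,0,0,0],[0,0,0,0],[0,0,0,0],[0,0,0,0],[0,0,0,0],[0,0,0,0],[0,0,0,0],[0,0,0,0],[0,0,0,0],[0,0,0,0],[0,0,0,0],[0,0,0,0]]]' -1 45
python3 -m pendant '[[[0,0,0,0],[0,0,0,0],[0,0,0,0],[0,0,0,0],[0,0,0,0]]]'
```

```text
t: 10.32
ee_pos: [0.5517, 0.0062, 0.2002]
t: 11.32
ee_pos: [0.5518, 0.0062, 0.1995]
eef_rot: [-0.0, 0.476, 0.88, -0.0]
force: [-0.5, -0.5, 0.1]
opening: 0.0113
gripper_force: 0.0
t: 11.73
ee_pos: [0.5519, 0.0062, 0.1995]
eef_rot: [0.0, 0.476, 0.88, 0.0]
force: [1.0, 1.0, 0.3]
opening: 0.0005
gripper_force: 0.0
```

```bash
python3 - <<'E'
from h import *
s,m=st();print("tcp in wrist",proj("wrist",s["ee_pos"]),"hold",proj("wrist",np.array(s["ee_pos"])-m[:,2]*.0187))
im,_=save("wrist","w4");a,_=save("scene","s4"); b,_=save("side","d4")
for c in ("scene","side"): print(c,proj(c,s["ee_pos"]))
c=lambda i,x,y:cv2.resize(i[y:y+100,x:x+130],None,fx=3,fy=3,interpolation=cv2.INTER_CUBIC)
o=np.hstack([c(a,195,115),c(b,215,120)]); o=np.vstack([o,cv2.resize(im[100:],(780,300*780//780))])
cv2.imwrite("pics/c4.png",o[:,:,::-1])
E
```

```text
tcp in wrist [254.85490744 228.88055082] hold [254.79197836 241.80701072]
scene [256.78974506 171.53666089]
side [270.84942694 182.7000116 ]
```

View pics/c4.png

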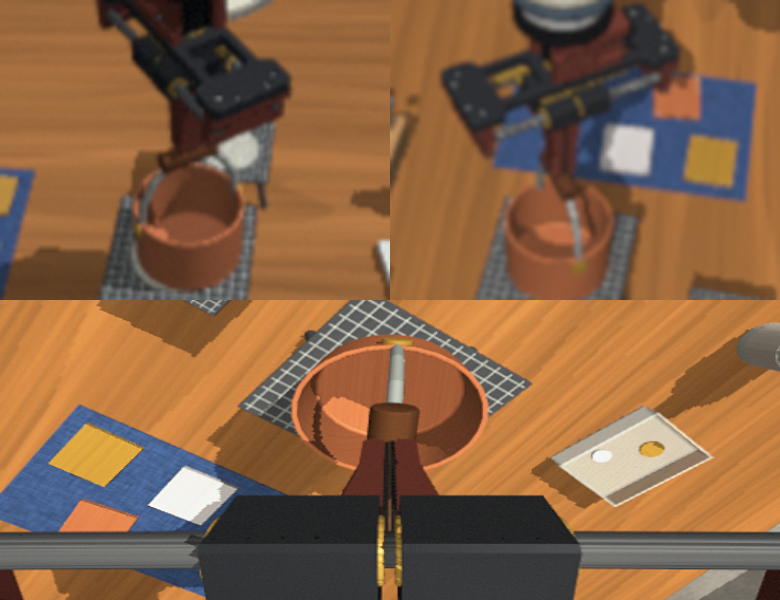

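```bash
python3 - <<'E'
from h import *
a=cv2.imread("pics/s4.png");b=cv2.imread("pics/d4.png");w=cv2.imread("pics/w4.png")
for c,i in(("scene",a),("side",b),("wrist",w)):
  s,m=st(); T=np.array(s["ee_pos"]); x=m[:,0]; h=T-m[:,2]*.0187
  for P,col in ((T,(0,255,0)),(h,(255,0,0)),(h+x*.025,(255,255,0)),(h-x*.025,(0,255,255))):
    q=proj(c,P); print(c,q.round(1)); cv2.circle(i,tuple(np.round(q).astype(int)),0,col,-1)
f=lambda i,x,y:cv2.resize(i[y:y+50,x:x+65],None,fx=6,fy=6,interpolation=cv2.INTER_NEAREST)
o=np.hstack([f(a,222,140),f(b,237,155)]); cv2.imwrite("pics/c5.png",np.vstack([o,np.hstack([f(w,222,190),0*f(w,222,190)])]))
E
```

```text
scene [256.8 171.5]
scene [256.7 166.3]
scene [265.3 162.5]
scene [248.  170.1]
side [270.9 182.7]
side [270.9 177.9]
side [275.5 184.7]
side [266.5 171.4]
wrist [254.8 228.9]
wrist [254.8 241.8]
wrist [254.7 200. ]
wrist [254.8 280.6]
```

View pics/c5.png

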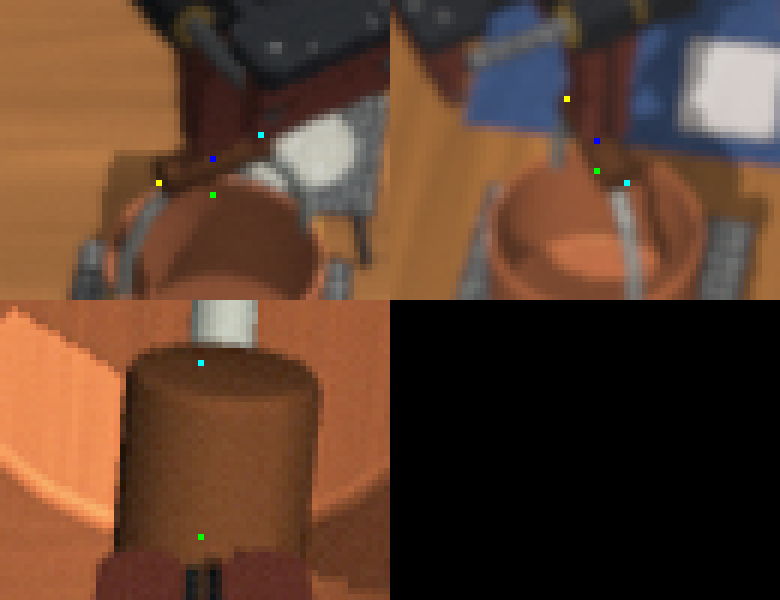

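```bash
python3 - <<'E'
from h import *
s,m=st();p=env.camera_params("wrist");T=np.array(s["ee_pos"])
for k in (0,.0187,.03,.04):
  for x in (-.01,0,.01):
    P=T-m[:,2]*k+m[:,0]*x; print(k,x,proj("wrist",P,p).round(1),"depth",((M(p).T@(P-p["eye"]))[2]).round(3))
print(s["joint_positions"])
E
```

```text
0 -0.01 [254.8 243.6] depth 0.211
0 0 [254.8 228.9] depth 0.208
0 0.01 [254.8 213.8] depth 0.205
0.0187 -0.01 [254.8 257.7] depth 0.193
0.0187 0 [254.8 241.8] depth 0.19
0.0187 0.01 [254.8 225.5] depth 0.187
0.03 -0.01 [254.7 267.5] depth 0.182
0.03 0 [254.7 250.9] depth 0.179
0.03 0.01 [254.7 233.7] depth 0.176
0.04 -0.01 [254.7 277.3] depth 0.173
0.04 0 [254.7 259.9] depth 0.17
0.04 0.01 [254.7 241.9] depth 0.167
[-5.04842868e-02 -3.73858252e-02  1.35079166e+00 -3.38566811e-06
  1.82812869e+00 -6.29847862e-01]
```

The shut fingertips sit on top of the bar: they show about 27 mm higher than the reported TCP. I'll open, go lower in steps while watching the force, and close again.

```bash

python3 -m pendant '[[[0,0,-0.05,0],[0,0,-0.05,0],[0,0,-0.05,0],[0,0,-0.05,0],[0,0,-0.05,0],[0,0,-0.05,0],[0,0,-0.05,0],[0,0,-0.05,0],[0,0,-0.05,0],[0,0,-0.05,0],[0,0,-0.05,0],[0,0,-0.05,0]]]' 1 |tail -2
python3 -m pendant '[[[0,0,0,0],[0,0,0,0],[0,0,0,0],[0,0,0.05,0]]]' |tail -2
python3 -m pendant '[[[0,0,0.04,0],[0,0,0.08,0],[0,0,0.12,0],[0,0,0.16,0],[0,0,0.2,0],[0,0,0.2,0]]]'
python3 -m pendant '[[[0,0,0,0],[0,0,0,0],[0,0,0,0],[0,0,0,0],[0,0,0,0],[0,0,0,0],[0,0,0,0],[0,0,0,0],[0,0,0,0],[0,0,0,0],[0,0,0,0],[0,0,0,0]]]' -1 45
python3 -m pendant '[[[0,0,0,0],[0,0,0,0],[0,0,0,0],[0,0,0,0],[0,0,0,0]]]'
```

```text
opening: 0.077
gripper_force: 0.0
opening: 0.0878
gripper_force: 0.0
t: 13.72
ee_pos: [0.5514, 0.0062, 0.174]
eef_rot: [-0.001, 0.476, 0.88, -0.0]
force: [-0.5, 0.1, -0.6]
opening: 0.0877
gripper_force: 0.0
t: 14.72
ee_pos: [0.552, 0.0062, 0.1755]
eef_rot: [0.0, 0.476, 0.88, 0.0]
force: [0.6, -0.3, -0.2]
opening: 0.017
gripper_force: 44.1
t: 15.13
ee_pos: [0.5519, 0.0062, 0.1755]
eef_rot: [0.0, 0.476, 0.88, 0.0]
force: [1.4, 0.2, -0.3]
opening: 0.0171
gripper_force: 44.1
```

```bash

python3 -m pendant '[[[0,0,-0.1,0],[0,0,-0.2,0],[0,0,-0.3,0],[0,0,-0.4,0],[0,0,-0.5,0],[0,0,-0.5,0],[0,0,-0.5,0]]]'
python3 go.py .525 .282 .2355
```

```text
t: 15.72
ee_pos: [0.5524, 0.0061, 0.2372]
eef_rot: [0.001, 0.476, 0.88, 0.001]
force: [0.2, 0.6, -3.8]
opening: 0.017
gripper_force: 44.1
at [0.5524 0.0061 0.2372] yaw 123.2 | shift [2.0491 1.0676 0.0132] turn 0 t 15.7 open 0.017 F [ 0.2  0.6 -3.8]
```

```bash

python3 -m pendant '[[[0.1,0.05,0,0],[0.25,0.13,0,0],[0.45,0.235,0,0],[0.65,0.34,0,0],[0.85,0.445,0,0]]]' >/dev/null
python3 -m pendant '[[[0.2,0.105,0,0],[0.4,0.21,0,0],[0.6,0.31,0,0],[0.75,0.39,0,0],[0.85,0.445,0,0]]]' >/dev/null
python3 -m pendant '[[[0.12,0.06,0,0],[0.22,0.11,0,0],[0.3,0.155,0,0],[0.35,0.18,0,0],[0.35,0.18,0,0],[0.35,0.18,0,0]]]'
python3 go.py .525 .282 .0935; python3 - <<'E'
from h import *
for c in("scene","side"):
  im,_=save(c,c+"6")
a=cv2.imread("pics/scene6.png");b=cv2.imread("pics/side6.png")
f=lambda i,x,y:cv2.resize(i[y:y+150,x:x+130],None,fx=3,fy=3,interpolation=cv2.INTER_CUBIC)
cv2.imwrite("pics/c6.png",np.hstack([f(a,280,110),f(b,210,210)]))
E
```

```text
t: 17.05
ee_pos: [0.5247, 0.2821, 0.2354]
eef_rot: [0.0, 0.476, 0.88, -0.0]
force: [-0.1, 0.5, -3.4]
opening: 0.0172
gripper_force: 44.1
at [0.5247 0.2821 0.2354] yaw 123.2 | shift [-0.0015  0.0024  1.1823] turn 0 t 17.1 open 0.0172 F [-0.1  0.5 -3.4]
```

View pics/c6.png

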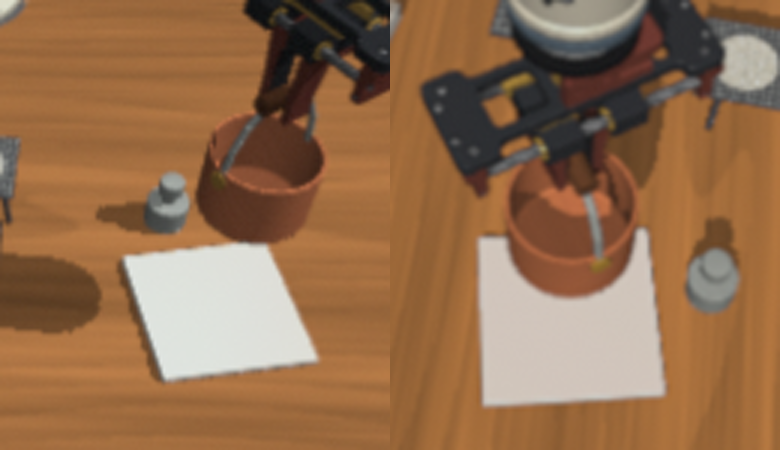

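```bash

python3 -m pendant '[[[0,0,0.15,0],[0,0,0.35,0],[0,0,0.55,0],[0,0,0.75,0],[0,0,0.9,0],[0,0,1,0],[0,0,1,0]]]' >/dev/null
python3 -m pendant '[[[0,0,0.05,0],[0,0,0.1,0],[0,0,0.12,0],[0,0,0.14,0],[0,0,0.16,0],[0,0,0.165,0],[0,0,0.17,0],[0,0,0.17,0]]]'
python3 -m pendant '[[[0,0,0.01,0],[0,0,0.015,0],[0,0,0.015,0]]]'
```

```text
t: 18.4
ee_pos: [0.5247, 0.2824, 0.0953]
eef_rot: [0.0, 0.476, 0.88, 0.0]
force: [-0.5, 0.2, -2.6]
opening: 0.017
gripper_force: 44.1
t: 18.65
ee_pos: [0.5248, 0.2824, 0.0936]
eef_rot: [0.0, 0.476, 0.88, 0.0]
force: [-1.0, -0.8, -3.4]
opening: 0.0168
gripper_force: 44.1
```

```bash

for k in 1; do python3 -m pendant '[[[0,0,0.005,0],[0,0,0.01,0],[0,0,0.01,0]]]'|sed -n 2,4p; done
python3 -m pendant '[[[0,0,0.005,0],[0,0,0.01,0],[0,0,0.01,0]]]'|sed -n 2,4p
```

```text
ee_pos: [0.5249, 0.2824, 0.0935]
eef_rot: [0.0, 0.476, 0.88, 0.001]
force: [-1.8, -0.3, 4.5]
ee_pos: [0.5251, 0.2825, 0.0935]
eef_rot: [0.001, 0.476, 0.88, 0.001]
force: [-4.0, -1.8, 9.7]
```

```bash

python3 -m pendant '[[[0,0,-0.02,0],[0,0,-0.02,0],[0,0,-0.02,0],[0,0,-0.02,0],[0,0,-0.02,0],[0,0,-0.02,0],[0,0,-0.02,0],[0,0,-0.02,0],[0,0,-0.02,0],[0,0,-0.02,0],[0,0,-0.02,0],[0,0,-0.02,0]]]' 1
python3 -m pendant '[[[0,0,-0.1,0],[0,0,-0.25,0],[0,0,-0.5,0],[0,0,-0.8,0],[0,0,-1,0],[0,0,-1,0]]]' >/dev/null
python3 -m pendant '[[[0,0,-1,0],[0,0,-1,0],[0,0,-1,0],[0,0,-1,0]]]'
python3 go.py .45 -.17 .33 90
python3 - <<'E'
from h import *
for c in ("scene","side"):
  im,p=save(c,c+"7"); w={}
  for n,z in [("tripod",.09),("sheet1",.0065),("pot",.068)]:
    for d in env.outline_of(c,n)[:4]:
        if d["confidence"]>.4: print(c,n,round(d["confidence"],2),quad(c,d["region"],z,p))
E
```

```text
t: 20.15
ee_pos: [0.5246, 0.2823, 0.0934]
eef_rot: [-0.0, 0.476, 0.88, 0.0]
force: [-0.2, -0.3, 0.4]
opening: 0.0879
gripper_force: 0.0
t: 20.98
ee_pos: [0.5251, 0.2825, 0.3433]
eef_rot: [0.004, 0.476, 0.88, 0.005]
force: [-0.3, 0.6, 0.8]
opening: 0.0875
gripper_force: 0.0
at [0.5251 0.2825 0.3433] yaw 123.2 | shift [-2.813  -2.5897  0.0812] turn 0.0922 t 21.0 open 0.0875 F [-0.3  0.6  0.8]
scene tripod 0.87 (0.4183, 0.0421, 83, 99, 85.8)
scene tripod 0.78 (0.5621, -0.0004, 135, 159, 83.2)
scene sheet1 0.74 (0.4496, -0.3084, 57, 69, 1.4)
scene sheet1 0.74 (0.4972, -0.221, 66, 55, 87.1)
scene sheet1 0.65 (0.405, -0.2142, 65, 56, 85.2)
scene pot 0.71 (0.5164, 0.2855, 94, 185, 73.1)
side tripod 0.78 (0.3916, 0.0661, 94, 85, 85.8)
side tripod 0.62 (0.5403, 0.0395, 109, 16, 33.1)
side sheet1 0.65 (0.4478, -0.3079, 48, 53, 1.7)
side sheet1 0.49 (0.4068, -0.2165, 49, 67, 0.7)
side pot 0.62 (0.5243, 0.2892, 110, 100, 70.3)
side pot 0.56 (0.5427, 0.0235, 113, 17, 32.6)
```

View pics/scene7.png

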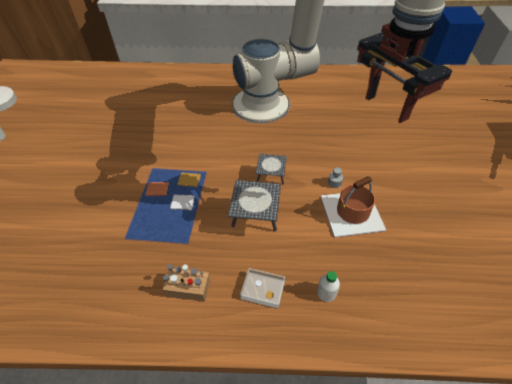

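```bash

python3 -m pendant '[[[-0.94,-0.86,0,0],[-0.94,-0.86,0,0],[-0.94,-0.86,0,0],[-0.94,-0.86,0,0],[-0.94,-0.86,0,0]]]' >/dev/null
python3 -m pendant '[[[-0.94,-0.86,0,0],[-0.94,-0.86,0,0],[-0.94,-0.86,0,0],[-0.94,-0.86,0,0],[-0.94,-0.86,0,0]]]' >/dev/null
python3 -m pendant '[[[-0.94,-0.86,0,0],[-0.94,-0.86,0,0],[-0.94,-0.86,0,0],[-0.94,-0.86,0,0],[-0.94,-0.86,0,0],[-0.94,-0.86,0,0]]]' >/dev/null
python3 -m pendant '[[[0,0,0,0.092],[0,0,0,0.092],[0,0,0,0.092],[0,0,0,0.092],[0,0,0,0.092],[0,0,0,0.092],[0,0,0,0.092]]]' >/dev/null
python3 go.py .5 -.2233 .1 92
python3 - <<'E'
from h import *
im,p=save("wrist","w8")
for d in env.outline_of("wrist","sheet1")[:5]: print(round(d["confidence"],2),quad("wrist",d["region"],.0065,p))
hsv=cv2.cvtColor(im,cv2.COLOR_RGB2HSV)
mask=((hsv[...,1]<60)&(hsv[...,2]>150)).astype(np.uint8)
n,l,sx,c=cv2.connectedComponentsWithStats(mask)
for i in range(1,n):
  if sx[i,4]>200: print(sx[i],at("wrist",c[i],.09,p).round(4),quad("wrist",l==i,.09,p))
E
```

```text
at [ 0.4514 -0.1688  0.3332] yaw 90.4 | shift [-0.458   0.4027  1.9433] turn -0.0046 t 23.3 open 0.0878 F [-0.6  0.   0. ]
0.78 (0.4479, -0.3099, 52, 66, 1.0)
0.57 (0.4988, -0.2235, 68, 54, 87.4)
0.55 (0.4072, -0.2165, 66, 55, 84.8)
0.33 (0.5001, -0.264, 181, 274, 86.2)
[ 284    0  117   75 4552] [ 0.5515 -0.0159  0.09  ] (0.551, -0.0236, 81, 127, 86.8)
[ 451    0   61   50 2227] [ 0.7175 -0.01    0.09  ] (0.7175, -0.0126, 51, 72, 89.6)
[ 268  160   35   41 1310] [ 0.4913 -0.2003  0.09  ] (0.4912, -0.2009, 55, 44, 88.4)
```

View pics/w8.png

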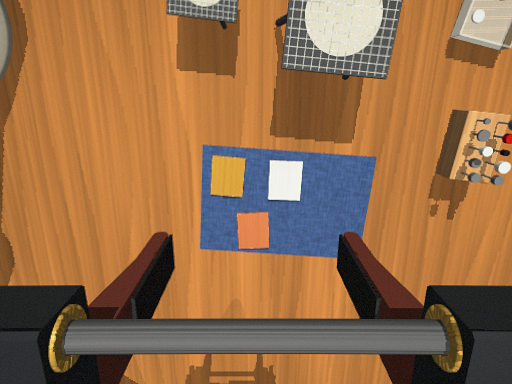

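```bash
cat >> h.py <<'E'
def sheets(cam,im,p,z=.0065,amin=100):
    hsv=cv2.cvtColor(im,cv2.COLOR_RGB2HSV); H,S,V=[hsv[...,i].astype(int) for i in range(3)]
    out={}
    for nm,mk in (("nickel",(S<40)&(V>170)),("brass",(H>=17)&(H<30)&(S>150)&(V>120)),("copper",(H<11)&(S>120)&(V>150))):
        n,l,sx,c=cv2.connectedComponentsWithStats(mk.astype(np.uint8))
        for i in range(1,n):
            if sx[i,4]>amin: out.setdefault(nm,[]).append((c[i].round(1).tolist(),int(sx[i,4]),quad(cam,l==i,z,p)))
    return out
E
python3 - <<'E'
from h import *
p=env.camera_params("wrist"); im=cv2.imread("pics/w8.png")[:,:,::-1].copy()
for k,v in sheets("wrist",im,p,amin=600).items():
  for q in v: print(k,q)
E
python3 go.py .499 -.2235 .08 90.4
```

```text
nickel ([342.4, 24.3], 3703, (0.5703, -0.0036, 112, 71, 0.0))
nickel ([284.9, 179.8], 1278, (0.499, -0.2236, 65, 52, 88.0))
brass ([227.2, 175.8], 1233, (0.4065, -0.2173, 64, 51, 85.0))
at [ 0.4512 -0.1694  0.3333] yaw 90.3 | shift [-0.4536  0.3963  2.1106] turn -0.0003 t 23.4 open 0.0875 F [-0.9  0.7 -0.2]
```

```bash

python3 -m pendant '[[[-0.454,0.396,0,0.0064],[-0.454,0.396,0,0.0064],[-0.454,0.396,0,0.0064],[-0.454,0.396,0,0.0064]]]' 0.7 >/dev/null
python3 -m pendant '[[[0,0,1,0],[0,0,1,0],[0,0,1,0],[0,0,1,0]]]' >/dev/null
python3 -m pendant '[[[0,0,0.9,0],[0,0,0.9,0],[0,0,0.9,0],[0,0,0.9,0],[0,0,0.9,0]]]'
python3 go.py .499 -.2236 0 88
python3 - <<'E'
from h import *
im,p=save("wrist","w9")
for k,v in sheets("wrist",im,p,amin=600).items():
  for q in v: print(k,q)
print(proj("wrist",[.499,-.2236,.0065],p))
E
```

```text
t: 24.48
ee_pos: [0.4988, -0.2245, 0.1076]
eef_rot: [0.0, 0.72, 0.694, 0.0]
force: [1.1, -1.0, 1.2]
opening: 0.0746
gripper_force: 0.0
at [ 0.4988 -0.2245  0.1076] yaw 87.8 | shift [8.200e-03 8.000e-04 8.963e-01] turn -0.0005 t 24.5 open 0.0746 F [ 1.1 -1.   1.2]
nickel ([282.6, 176.1], 4039, (0.5242, -0.2182, 64, 52, 87.8))
brass ([153.1, 179.0], 3951, (0.4068, -0.2165, 64, 52, 85.1))
[255.24877884 184.41135713]
```

View pics/w9.png

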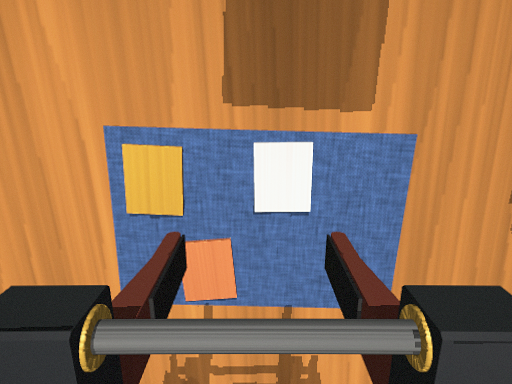

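```bash

python3 -m pendant '[[[0.06,0.21,0,0],[0.06,0.21,0.2,0],[0.06,0.21,0.4,0],[0.06,0.21,0.6,0],[0.06,0.21,0.73,0],[0.06,0.21,0.73,0],[0.06,0.21,0.73,0]]]'
python3 - <<'E'
from h import *
im,p=save("wrist","w10")
for k,v in sheets("wrist",im,p,amin=600).items():
  for q in v: print(k,q)
E
python3 go.py .5242 -.2182 0 87.8
```

```text
t: 25.12
ee_pos: [0.5254, -0.2192, 0.0208]
eef_rot: [0.002, 0.721, 0.693, 0.001]
force: [0.6, -0.5, 0.1]
opening: 0.0748
gripper_force: 0.0
nickel ([252.5, 216.5], 7330, (0.5238, -0.218, 65, 53, 88.0))
brass ([74.4, 220.6], 7364, (0.4067, -0.2162, 65, 53, 85.1))
copper ([170.1, 363.8], 671, (0.4538, -0.3327, 41, 19, 3.2))
at [ 0.5258 -0.2194  0.0216] yaw 87.8 | shift [ 0.01   -0.0146  0.1795] turn -0.0001 t 25.2 open 0.0744 F [-0.5 -0.5  1. ]
```

```bash

python3 -m pendant '[[[0.01,-0.015,0.04,0],[0.01,-0.015,0.08,0],[0.01,-0.015,0.12,0],[0.01,-0.015,0.16,0],[0.01,-0.015,0.18,0],[0.01,-0.015,0.18,0]]]'|sed -n '2p;4p'
python3 -m pendant '[[[0,0,0.02,0],[0,0,0.04,0],[0,0,0.06,0],[0,0,0.06,0]]]'|sed -n '2p;4p'
python3 -m pendant '[[[0,0,0.02,0],[0,0,0.04,0],[0,0,0.06,0],[0,0,0.06,0]]]'|sed -n '2p;4p'
```

```text
ee_pos: [0.5215, -0.217, -0.005]
force: [0.5, -0.1, -0.5]
ee_pos: [0.5218, -0.2172, -0.0117]
force: [0.0, 0.5, -0.4]
ee_pos: [0.5218, -0.2171, -0.019]
force: [0.3, 0.5, -0.5]
```

```bash

python3 -m pendant '[[[0,0,0.01,0],[0,0,0.02,0],[0,0,0.02,0]]]'|sed -n '2p;4p'
python3 -m pendant '[[[0,0,0.01,0],[0,0,0.02,0],[0,0,0.02,0]]]'|sed -n '2p;4p'
```

```text
ee_pos: [0.5221, -0.2173, -0.0209]
force: [0.0, 0.4, -0.0]
ee_pos: [0.522, -0.2172, -0.0234]
force: [-0.1, 0.4, -0.1]
```

```bash

python3 - <<'E'
from h import *
im,p=save("wrist","w11"); i2,_=save("scene","s11")
a=cv2.resize(i2[150:230,140:250],None,fx=4,fy=4,interpolation=cv2.INTER_CUBIC)
cv2.imwrite("pics/c11.png",np.hstack([cv2.resize(im[150:],(440,320)),a])[:,:,::-1])
E
```

```text
(no output)
```

View pics/c11.png

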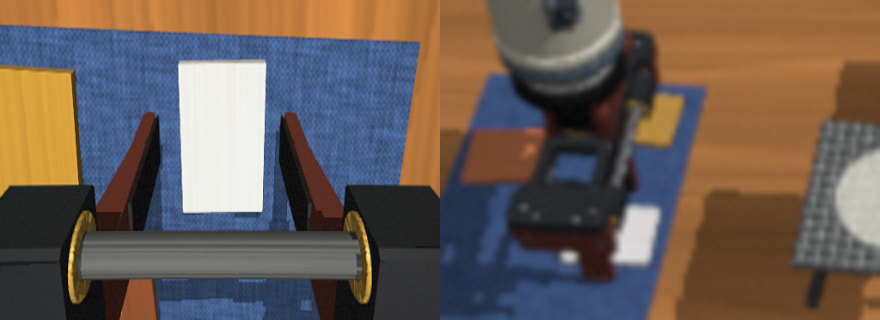

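The fingers straddle the nickel sheet evenly, with the sheet at about crop x 180–266 and the fingers at 158 and 283. No contact yet, so I'll keep going down.

```bash

python3 -m pendant '[[[0,0,0.01,0],[0,0,0.015,0],[0,0,0.015,0]]]'|sed -n '2p;4p'
python3 -m pendant '[[[0,0,0.01,0],[0,0,0.015,0],[0,0,0.015,0]]]'|sed -n '2p;4p'
python3 -m pendant '[[[0,0,0.01,0],[0,0,0.01,0],[0,0,0.01,0]]]'|sed -n '2p;4p'
```

```text
ee_pos: [0.522, -0.2173, -0.0251]
force: [-0.2, -0.0, 0.2]
ee_pos: [0.522, -0.2173, -0.0269]
force: [-0.2, 0.2, 0.2]
ee_pos: [0.5222, -0.2174, -0.0273]
force: [-1.9, 0.8, 4.1]
```

```bash

python3 -m pendant '[[[0,0,-0.013,0],[0,0,-0.013,0],[0,0,-0.013,0],[0,0,-0.013,0],[0,0,-0.013,0],[0,0,-0.013,0],[0,0,-0.013,0],[0,0,-0.013,0],[0,0,-0.013,0],[0,0,-0.013,0]]]' -1 30
python3 -m pendant '[[[0,0,-0.1,0],[0,0,-0.3,0],[0,0,-0.6,0],[0,0,-0.9,0],[0,0,-1,0],[0,0,-1,0]]]' 
python3 - <<'E'
from h import *
im,p=save("wrist","w12")
s,m=st()
print(s["opening"],s["gripper_force"])
for k,v in sheets("wrist",im,p,z=s["ee_pos"][2]+.0287+.0045,amin=600).items():
  for q in v: print(k,q)
E
python3 go.py .553 0 .2 85
```

```text
t: 28.52
ee_pos: [0.5219, -0.2172, -0.0266]
eef_rot: [-0.0, 0.721, 0.693, -0.0]
force: [-1.0, -0.4, -0.7]
opening: 0.0516
gripper_force: 30.0
t: 29.02
ee_pos: [0.5244, -0.2184, 0.0993]
eef_rot: [0.004, 0.721, 0.693, 0.002]
force: [-0.0, -0.1, -1.3]
opening: 0.0517
gripper_force: 30.0
0.05122089648157932 29.999359846115112
nickel ([255.2, 250.7], 11117, (0.5242, -0.2208, 67, 53, 87.6))
brass ([120.9, 189.1], 4166, (0.4581, -0.1818, 37, 30, 85.1))
at [ 0.5232 -0.2178  0.0958] yaw 87.8 | shift [ 1.8218  0.1812 -0.871 ] turn 0.0077 t 29.1 open 0.0512 F [-0.  -1.1 -0.9]
```

```bash

python3 -m pendant '[[[0,0,-0.4,0],[0,0,-0.8,0],[0,0,-1,0],[0,0,-1,0],[0,0,-1,0]]]' >/dev/null
python3 -m pendant '[[[0.4,0.04,0,0],[0.7,0.07,0,0],[0.7,0.07,0,0],[0.7,0.07,0,0]]]' >/dev/null
python3 - <<'E'
from h import *
im,p=save("wrist","w13"); i2,p2=save("scene","s13"); i3,p3=save("side","d13")
for c,i,pp,bx in (("wrist",im,p,None),("scene",i2,p2,(225,175,285,225)),("side",i3,p3,(240,185,300,240))):
  hsv=cv2.cvtColor(i,cv2.COLOR_RGB2HSV); mk=((hsv[...,1]<70)&(hsv[...,2]>140)).astype(np.uint8)
  if bx: z=np.zeros_like(mk); z[bx[1]:bx[3],bx[0]:bx[2]]=1; mk*=z
  n,l,s,ct=cv2.connectedComponentsWithStats(mk)
  for j in range(1,n):
    if s[j,4]>150: print(c,s[j],at(c,ct[j],.09,pp).round(4),quad(c,l==j,.09,pp))
  for d in env.outline_of(c,"tripod")[:2]: print(c,d["confidence"],quad(c,d["region"],.09,pp),np.round(d["rect"]))
E
python3 go.py .553 0 .21 85
```

```text
wrist [  43    0   92   42 1807] [0.4    0.0153 0.09  ] (0.3978, 0.0112, 31, 78, 88.3)
wrist [  199     0   153   112 10038] [ 0.5517 -0.0119  0.09  ] (0.5509, -0.0198, 88, 126, 85.0)
wrist [ 430    0   82   62 3939] [ 0.7197 -0.0064  0.09  ] (0.7205, -0.0088, 46, 69, 87.2)
wrist [474 192  17  16 175] [ 0.7522 -0.1578  0.09  ] (0.7524, -0.1574, 13, 17, 26.5)
wrist [  203   195   105   114 11205] [ 0.5297 -0.2063  0.09  ] (0.5296, -0.2104, 129, 103, 88.2)
wrist [497 210  15  18 190] [ 0.7771 -0.1786  0.09  ] (0.7772, -0.1784, 12, 20, 22.7)
wrist 0.81 (0.5509, -0.0217, 91, 131, 85.7) [198.   0. 357. 115.]
wrist 0.65 (0.3978, 0.0103, 38, 80, 84.4) [ 41.   1. 140.  54.]
scene [239 187  33  26 683] [0.5515 0.     0.09  ] (0.5514, 0.0003, 88, 88, 1.4)
scene 0.93 (0.4265, 0.0431, 84, 107, 84.4) [258. 158. 286. 182.]
scene 0.59 (0.5655, -0.0006, 129, 162, 85.2) [228. 179. 283. 230.]
side [255 193  32  27 683] [ 0.5522 -0.0013  0.09  ] (0.5523, -0.0026, 87, 91, 6.5)
side 0.72 (0.7624, 0.2076, 42, 83, 34.1) [170. 253. 192. 280.]
side 0.66 (0.5535, 0.0175, 141, 175, 0.9) [245. 189. 298. 236.]
at [ 0.5335 -0.1347  0.2128] yaw 87.7 | shift [1.1282 0.1174 0.0233] turn 0.0074 t 30.1 open 0.0512 F [-0.4  0.8 -1.4]
```

```bash

python3 -m pendant '[[[0.2,0.02,0,0],[0.5,0.05,0,0],[0.8,0.08,0,0.004],[1,0.1,0,0.0075],[1,0.1,0,0.0075]]]' >/dev/null
python3 -m pendant '[[[0.13,0.01,0.1,0],[0.13,0.01,0.3,0],[0.13,0.01,0.5,0],[0.13,0.01,0.7,0],[0.13,0.01,0.9,0],[0.13,0.01,1,0],[0.13,0.01,1,0],[0.13,0.01,1,0]]]' >/dev/null
python3 go.py .552 .0005 .0621 85
```

```text
at [5.528e-01 4.000e-04 9.370e-02] yaw 85.0 | shift [ 2.000e-04 -6.500e-03  2.636e-01] turn 0.0001 t 31.2 open 0.0515 F [ 0.5  1.  -2.2]
```

```bash

python3 -m pendant '[[[0,-0.006,0.06,0],[0,-0.006,0.12,0],[0,-0.006,0.17,0],[0,-0.006,0.21,0],[0,-0.006,0.23,0],[0,-0.006,0.23,0]]]' |sed -n '2p;4p'
python3 -m pendant '[[[0,0,0.01,0],[0,0,0.015,0],[0,0,0.015,0]]]' |sed -n '2p;4p'
python3 -m pendant '[[[0,0,0.01,0],[0,0,0.01,0],[0,0,0.01,0]]]' |sed -n '2p;4p'
```

```text
ee_pos: [0.5518, 0.0013, 0.0652]
force: [-0.1, 0.6, -1.5]
ee_pos: [0.5524, 0.0013, 0.0645]
force: [0.4, -0.2, -1.5]
ee_pos: [0.5523, 0.0012, 0.0631]
force: [-0.1, 0.4, -0.6]
```

```bash

python3 -m pendant '[[[0,0,0.008,0],[0,0,0.008,0],[0,0,0.008,0]]]' |sed -n '2p;4p'
python3 -m pendant '[[[0,0,0,0],[0,0,0,0],[0,0,0,0],[0,0,0,0],[0,0,0,0],[0,0,0,0],[0,0,0,0],[0,0,0,0]]]' 0.7 |sed -n '2p;4,5p'
python3 -m pendant '[[[0,0,-0.2,0],[0,0,-0.5,0],[0,0,-0.8,0],[0,0,-1,0],[0,0,-1,0]]]' >/dev/null
python3 go.py .4065 -.2165 .21 85.1
```

```text
ee_pos: [0.5522, 0.0012, 0.0621]
force: [-0.2, -1.0, -0.5]
ee_pos: [0.5523, 0.0012, 0.0622]
force: [-0.1, -1.4, 0.9]
opening: 0.0752
at [0.5546 0.0011 0.1894] yaw 85.1 | shift [-1.9128 -1.0716 -0.1834] turn -0.0001 t 33.5 open 0.0747 F [ 0.4 -0.4 -0.2]
```

```bash

python3 -m pendant '[[[-0.96,-0.54,0,0],[-0.96,-0.54,0,0],[-0.96,-0.54,0,0],[-0.96,-0.54,0,0],[-0.96,-0.54,0,0]]]' >/dev/null
python3 -m pendant '[[[-0.953,-0.53,0,0],[-0.953,-0.53,0,0],[-0.953,-0.53,0,0],[-0.953,-0.53,0,0],[-0.953,-0.53,0,0],[-0.953,-0.53,0,0]]]' >/dev/null
python3 -m pendant '[[[0,0,0.3,0],[0,0,0.6,0],[0,0,0.9,0],[0,0,1,0],[0,0,1,0],[0,0,1,0]]]' >/dev/null
python3 - <<'E'
from h import *
im,p=save("wrist","w14")
for k,v in sheets("wrist",im,p,amin=600).items():
  for q in v: print(k,q)
i2,p2=save("scene","s14")
for k,v in sheets("scene",i2,p2,amin=60).items():
  for q in v: print(k,q)
E
python3 go.py .4065 -.2165 -.026 85.1
```

```text
brass ([257.1, 200.1], 5145, (0.4069, -0.2164, 64, 52, 85.2))
nickel ([148.9, 1.5], 363, (-0.8671, -0.6469, 99, 513, 1.6))
nickel ([223.0, 5.1], 384, (-0.8147, -0.2353, 226, 253, 1.2))
nickel ([280.4, 2.3], 227, (-0.9015, 0.0845, 63, 224, 0.6))
nickel ([380.1, 2.2], 543, (-0.901, 0.6267, 532, 63, 89.5))
nickel ([156.6, 29.6], 681, (-0.6055, -0.5141, 303, 219, 58.3))
nickel ([203.6, 36.5], 102, (-0.5206, -0.2828, 45, 115, 55.3))
nickel ([304.2, 70.7], 90, (-0.2422, 0.1793, 64, 87, 63.6))
nickel ([5.1, 94.4], 179, (-0.0279, -0.9983, 123, 46, 25.7))
nickel ([282.5, 102.8], 122, (-0.0012, 0.0875, 35, 102, 89.6))
nickel ([271.1, 164.0], 195, (0.3322, 0.0448, 55, 59, 1.3))
nickel ([255.3, 198.9], 575, (0.4813, -0.003, 95, 95, 41.4))
nickel ([331.5, 195.7], 63, (0.4665, 0.2276, 19, 55, 10.0))
nickel ([359.6, 225.6], 696, (0.5555, 0.288, 87, 147, 10.0))
nickel ([262.8, 288.1], 776, (0.7702, 0.0271, 93, 63, 76.9))
nickel ([334.4, 285.4], 80, (0.7554, 0.2055, 20, 32, 83.4))
brass ([188.8, 179.4], 208, (0.4067, -0.2154, 60, 47, 84.6))
copper ([157.3, 188.9], 216, (0.4459, -0.3087, 50, 61, 2.2))
at [ 0.4063 -0.2166  0.0649] yaw 85.1 | shift [ 0.0026 -0.0013  0.7576] turn 0.0001 t 35.0 open 0.0746 F [-0.3 -0.2  0.6]
```

```bash

python3 -m pendant '[[[0,0,0.15,0],[0,0,0.35,0],[0,0,0.5,0],[0,0,0.6,0],[0,0,0.68,0],[0,0,0.72,0],[0,0,0.74,0],[0,0,0.74,0]]]' |sed -n '2p;4p'
python3 -m pendant '[[[0,0,0,0],[0,0,0,0]]]' |sed -n '2p;4p'
```

```text
ee_pos: [0.405, -0.2167, -0.0262]
force: [-0.4, 0.5, -0.1]
ee_pos: [0.4052, -0.2168, -0.0256]
force: [0.3, 0.1, -0.6]
```

```bash

python3 -m pendant '[[[0,0,0.005,0],[0,0,0.005,0],[0,0,0.005,0],[0,0,0.005,0],[0,0,0.005,0],[0,0,0.005,0],[0,0,0.005,0],[0,0,0.005,0],[0,0,0.005,0],[0,0,0.005,0]]]' -1 30 |sed -n '2p;4,6p'
python3 -m pendant '[[[0,0,-0.1,0],[0,0,-0.3,0],[0,0,-0.6,0],[0,0,-0.9,0],[0,0,-1,0],[0,0,-1,0]]]' >/dev/null
python3 -m pendant '[[[0,0,-0.3,0],[0,0,-0.6,0],[0,0,-0.8,0],[0,0,-0.8,0],[0,0,-0.8,0]]]' |sed -n '2p;4,6p'
python3 go.py .5523 .0005 .18 85
```

```text
ee_pos: [0.4048, -0.2165, -0.0271]
force: [0.7, -0.6, 1.1]
opening: 0.0512
gripper_force: 30.0
ee_pos: [0.4047, -0.2165, 0.1878]
force: [0.4, -0.7, -1.9]
opening: 0.0515
gripper_force: 30.0
at [ 0.4047 -0.2165  0.1878] yaw 85.1 | shift [1.9075 1.0704 0.065 ] turn 0.0002 t 37.6 open 0.0515 F [ 0.4 -0.7 -1.9]
```

```bash

python3 -m pendant '[[[0.2,0.11,0,0],[0.5,0.28,0,0],[0.8,0.45,0,0],[0.95,0.535,0,0],[0.95,0.535,0,0]]]' >/dev/null
python3 -m pendant '[[[0.25,0.14,0,0],[0.5,0.28,0,0],[0.75,0.42,0,0],[0.95,0.535,0,0],[0.957,0.535,0,0],[0.957,0.535,0,0]]]' >/dev/null
python3 -m pendant '[[[0,0,0.15,0],[0,0,0.35,0],[0,0,0.55,0],[0,0,0.7,0],[0,0,0.8,0],[0,0,0.8,0],[0,0,0.8,0]]]' >/dev/null
python3 go.py .5523 .0005 .0664 85
```

```text
at [ 5.513e-01 -5.000e-04  9.210e-02] yaw 85.0 | shift [0.0088 0.0079 0.2138] turn 0.0 t 39.1 open 0.0514 F [ 1.   0.5 -0.5]
```

```bash

python3 -m pendant '[[[0.009,0.008,0.06,0],[0.009,0.008,0.11,0],[0.009,0.008,0.15,0],[0.009,0.008,0.175,0],[0.009,0.008,0.175,0],[0.009,0.008,0.175,0]]]' |sed -n '2p;4p'
python3 -m pendant '[[[0,0,0.01,0],[0,0,0.01,0]]]' |sed -n '2p;4p'
python3 -m pendant '[[[0,0,0.008,0],[0,0,0.008,0]]]' |sed -n '2p;4p'
python3 go.py .5523 .0005 .0664 85
```

```text
ee_pos: [0.5532, 0.0016, 0.0716]
force: [-0.1, -0.8, -1.9]
ee_pos: [0.5534, 0.0016, 0.0707]
force: [-0.2, -0.1, -0.9]
ee_pos: [0.5533, 0.0016, 0.0696]
force: [0.4, 0.1, -1.5]
at [0.5533 0.0016 0.0696] yaw 85.1 | shift [-0.0094 -0.0075  0.0265] turn 0.0002 t 40.0 open 0.0516 F [ 0.4  0.1 -1.5]
```

```bash

python3 -m pendant '[[[-0.006,-0.008,0.01,0],[-0.006,-0.008,0.017,0],[-0.006,-0.008,0.017,0]]]' |sed -n '2p;4p'
python3 -m pendant '[[[0,0,0.005,0],[0,0,0.005,0]]]' |sed -n '2p;4p'
python3 -m pendant '[[[0,0,0.005,0],[0,0,0.005,0]]]' |sed -n '2p;4p'
```

```text
ee_pos: [0.552, 0.0008, 0.0672]
force: [0.9, -0.1, -1.9]
ee_pos: [0.5522, 0.0009, 0.0668]
force: [-0.8, 0.9, -1.7]
ee_pos: [0.5523, 0.0009, 0.0665]
force: [0.8, 0.0, -0.1]
```

Contact is imminent. Releasing, then on to the copper sheet.

```bash

python3 -m pendant '[[[0,0,0,0],[0,0,0,0],[0,0,0,0],[0,0,0,0],[0,0,0,0],[0,0,0,0],[0,0,0,0],[0,0,0,0]]]' 0.7 |sed -n '2p;4,5p'
python3 -m pendant '[[[0,0,-0.2,0],[0,0,-0.5,0],[0,0,-0.8,0],[0,0,-1,0],[0,0,-1,0]]]' >/dev/null
python3 go.py .4475 -.309 .19 92
```

```text
ee_pos: [0.5522, 0.0009, 0.0663]
force: [0.5, -0.2, 0.0]
opening: 0.0743
at [0.5545 0.0008 0.1936] yaw 85.1 | shift [-2.6486 -0.6667  0.0222] turn -0.0192 t 41.6 open 0.0747 F [ 0.7 -0.2  1.3]
```

```bash

python3 -m pendant '[[[-0.9,-0.22,0,0],[-0.9,-0.22,0,0],[-0.9,-0.22,0,0],[-0.9,-0.22,0,0]]]' >/dev/null
python3 -m pendant '[[[-0.9,-0.22,0,0],[-0.9,-0.22,0,0],[-0.9,-0.22,0,0],[-0.9,-0.22,0,0]]]' >/dev/null
python3 -m pendant '[[[-0.85,-0.22,0,-0.0192],[-0.85,-0.22,0,-0.0192],[-0.85,-0.22,0,-0.0192],[-0.85,-0.22,0,-0.0192],[-0.85,-0.22,0,-0.0192]]]' >/dev/null
python3 -m pendant '[[[0,0,0.3,0],[0,0,0.6,0],[0,0,0.9,0],[0,0,1,0],[0,0,1,0],[0,0,1,0]]]' >/dev/null
python3 - <<'E'
from h import *
im,p=save("wrist","w15")
for k,v in sheets("wrist",im,p,amin=600).items():
  for q in v: print(k,q)
d=env.outline_of("wrist","sheet1")[:3]
for e in d: print(e["confidence"],quad("wrist",e["region"],.0065,p))
i2,p2=save("scene","s15")
for k,v in sheets("scene",i2,p2,z=.0065,amin=60).items():
  if k!="nickel": print(k,v)
for k,v in sheets("scene",i2,p2,z=.1,amin=60).items():
  if k!="nickel": print(k,v)
E
python3 go.py .4475 -.309 -.026 92
```

```text
0.64 (0.4483, -0.3103, 53, 65, 2.1)
brass [([255.4, 197.4], 299, (0.4757, -0.0018, 66, 54, 84.5))]
copper [([156.8, 188.5], 242, (0.4459, -0.3087, 50, 61, 2.2))]
brass [([255.4, 197.4], 299, (0.5529, 0.0017, 58, 48, 84.5))]
copper [([156.8, 188.5], 242, (0.5264, -0.2714, 44, 55, 2.2))]
at [ 0.4476 -0.3098  0.0695] yaw 92.0 | shift [ 0.0087 -0.0034  0.796 ] turn 0.0 t 43.4 open 0.0744 F [ 0.6 -0.7  1.1]
```

```bash

python3 -m pendant '[[[0,0.006,0.15,0],[0,0.006,0.35,0],[0,0.006,0.5,0],[0,0.006,0.62,0],[0,0.006,0.71,0],[0,0.006,0.76,0],[0,0.006,0.775,0],[0,0.006,0.775,0]]]' |sed -n '2p;4p'
python3 -m pendant '[[[0,0,0,0],[0,0,0,0]]]' |sed -n '2p;4p'
```

```text
ee_pos: [0.4472, -0.3094, -0.0259]
force: [0.3, 0.2, 0.3]
ee_pos: [0.4474, -0.3096, -0.0253]
force: [-0.3, 0.2, -0.0]
```

```bash

python3 -m pendant '[[[0,0,0.007,0],[0,0,0.007,0],[0,0,0.007,0],[0,0,0.007,0],[0,0,0.007,0],[0,0,0.007,0],[0,0,0.007,0],[0,0,0.007,0],[0,0,0.007,0],[0,0,0.007,0]]]' -1 30 |sed -n '2p;4,6p'
python3 -m pendant '[[[0,0,-0.1,0],[0,0,-0.3,0],[0,0,-0.6,0],[0,0,-0.9,0],[0,0,-1,0],[0,0,-1,0]]]' >/dev/null
python3 -m pendant '[[[0,0,-0.3,0],[0,0,-0.6,0],[0,0,-0.8,0],[0,0,-0.8,0],[0,0,-0.8,0]]]' |sed -n '2p;4,6p'
python3 go.py .5523 .0015 .18 85
```

```text
ee_pos: [0.4469, -0.3092, -0.0272]
force: [-0.5, -0.8, 3.4]
opening: 0.0514
gripper_force: 30.4
ee_pos: [0.4469, -0.3092, 0.1875]
force: [-0.5, 0.5, -2.2]
opening: 0.0515
gripper_force: 30.0
at [ 0.4469 -0.3092  0.1875] yaw 92.0 | shift [2.5572 0.9678 0.0627] turn 0.0194 t 46.0 open 0.0515 F [-0.5  0.5 -2.2]
```

```bash

python3 -m pendant '[[[0.2,0.08,0,0],[0.5,0.19,0,0],[0.75,0.28,0,0],[0.85,0.32,0,0],[0.85,0.32,0,0]]]' >/dev/null
python3 -m pendant '[[[0.25,0.09,0,0],[0.5,0.19,0,0],[0.75,0.28,0,0],[0.85,0.32,0,0],[0.85,0.32,0,0]]]' >/dev/null
python3 -m pendant '[[[0.25,0.09,0,0],[0.5,0.19,0,0.01],[0.75,0.28,0,0.0194],[0.857,0.328,0,0.0194],[0.857,0.328,0,0.0194],[0.857,0.328,0,0.0194]]]' >/dev/null
python3 -m pendant '[[[0,0,0.15,0],[0,0,0.35,0],[0,0,0.55,0],[0,0,0.7,0],[0,0,0.75,0],[0,0,0.75,0],[0,0,0.75,0]]]' >/dev/null
python3 go.py .5523 .0015 .0714 85
```

```text
at [5.522e-01 3.000e-04 9.910e-02] yaw 84.9 | shift [ 1.040e-02 -2.000e-04  2.311e-01] turn -0.0002 t 47.9 open 0.0516 F [-0.1 -0.3 -1. ]
```

```bash

python3 -m pendant '[[[0,-0.005,0.06,0],[0,-0.005,0.12,0],[0,-0.005,0.16,0],[0,-0.005,0.19,0],[0,-0.005,0.19,0],[0,-0.005,0.19,0]]]' |sed -n '2p;4p'
python3 -m pendant '[[[0,0,0.015,0],[0,0,0.015,0]]]' |sed -n '2p;4p'
python3 -m pendant '[[[0,0,0.01,0],[0,0,0.01,0]]]' |sed -n '2p;4p'
python3 go.py .5523 .0015 .0714 85
```

```text
ee_pos: [0.5514, 0.0017, 0.0754]
force: [-0.1, 0.4, -1.8]
ee_pos: [0.5517, 0.0017, 0.0739]
force: [0.1, 0.4, -1.9]
ee_pos: [0.5516, 0.0017, 0.0726]
force: [-0.5, -0.2, -1.8]
at [0.5516 0.0017 0.0726] yaw 85.0 | shift [-0.0008  0.0059  0.0103] turn 0.0 t 48.7 open 0.052 F [-0.5 -0.2 -1.8]
```

```bash

python3 -m pendant '[[[0,0.005,0.007,0],[0,0.005,0.007,0],[0,0.005,0.007,0]]]' |sed -n '2p;4p'
python3 -m pendant '[[[0,0,0.005,0],[0,0,0.005,0]]]' |sed -n '2p;4p'
python3 -m pendant '[[[0,0,0,0],[0,0,0,0],[0,0,0,0],[0,0,0,0],[0,0,0,0],[0,0,0,0],[0,0,0,0],[0,0,0,0]]]' 0.7 |sed -n '2p;4,5p'
python3 -m pendant '[[[0,0,-0.2,0],[0,0,-0.3,0],[0,0,-0.3,0]]]' >/dev/null
python3 - <<'E'
from h import *
im,p=save("wrist","w16"); i2,p2=save("scene","s16"); i3,p3=save("side","d16")
for c,i,pp in (("scene",i2,p2),("side",i3,p3),("wrist",im,p)):
  for k,v in sheets(c,i,pp,z=.105,amin=100).items():
    if k=="copper": print(c,v)
s,m=st(); q=proj("scene",[.552,.001,.1]);print(q)
E
python3 go.py .5523 .001 .0624 85
```

```text
ee_pos: [0.5522, 0.0016, 0.0718]
force: [0.3, 0.7, -1.9]
ee_pos: [0.5522, 0.0016, 0.0713]
force: [0.9, -0.6, -2.0]
ee_pos: [0.5522, 0.0016, 0.0713]
force: [-0.0, -0.9, 0.0]
opening: 0.0746
scene [([256.7, 197.3], 178, (0.5541, 0.0035, 45, 65, 1.4))]
side [([270.7, 203.2], 318, (0.5515, -0.0003, 62, 49, 85.5))]
wrist [([252.9, 182.8], 179, (0.5472, 0.0273, 13, 36, 84.9)), ([214.2, 206.1], 101, (0.53, 0.0156, 25, 4, 85.1)), ([264.0, 237.0], 547, (0.5589, -0.0072, 19, 50, 4.6)), ([229.2, 228.0], 114, (0.5373, 0.0015, 27, 7, 75.2)), ([230.8, 262.8], 108, (0.5354, -0.0224, 13, 8, 84.0))]
[255.14927984 196.97463381]
at [0.5522 0.0016 0.1069] yaw 85.0 | shift [-0.0047  0.0008  0.371 ] turn 0.0 t 50.2 open 0.0743 F [-0.6 -0.8 -0.1]
```

```bash

python3 -m pendant '[[[0,0,0.1,0],[0,0,0.2,0],[0,0,0.3,0],[0,0,0.33,0],[0,0,0.35,0],[0,0,0.35,0],[0,0,0.35,0]]]' |sed -n '2p;4p'
python3 go.py .5523 .001 .0624 85
```

```text
ee_pos: [0.5523, 0.0016, 0.0653]
force: [0.0, 0.6, -0.4]
at [0.5523 0.0016 0.0653] yaw 85.0 | shift [-0.0049  0.0007  0.0242] turn -0.0 t 50.8 open 0.0745 F [ 0.   0.6 -0.4]
```

```bash

python3 -m pendant '[[[-0.005,0,0.01,0],[-0.005,0,0.016,0],[-0.005,0,0.016,0]]]' |sed -n '2p;4p'
python3 -m pendant '[[[0,0,0,0],[0,0,0,0],[0,0,0,0],[0,0,0,0],[0,0,0,0],[0,0,0,0],[0,0,0,0],[0,0,0,0],[0,0,0,0],[0,0,0,0]]]' -1 20 |sed -n '2p;4,6p'
python3 -m pendant '[[[0,0,0,0],[0,0,0,0],[0,0,0,0],[0,0,0,0],[0,0,0,0],[0,0,0,0],[0,0,0,0],[0,0,0,0]]]' 0.7 |sed -n '2p;4,6p'
python3 -m pendant '[[[0,0,-0.1,0],[0,0,-0.3,0],[0,0,-0.5,0],[0,0,-0.5,0],[0,0,-0.5,0]]]' 1 |sed -n '2p;4,6p'
python3 -m pendant '[[[0,0,0,0.125],[0,0,0,0.125],[0,0,0,0.125],[0,0,0,0.125],[0,0,0,0.125],[0,0,0,0.125],[0,0,0,0.125],[0,0,0,0.125]]]' >/dev/null
python3 -m pendant '[[[0,0,0,0.125],[0,0,0,0.125],[0,0,0,0.125],[0,0,0,0.125],[0,0,0,0.125],[0,0,0,0.125],[0,0,0,0.125],[0,0,0,0.125]]]' |sed -n '2p;4,6p'
python3 go.py .5523 .001 .0624 -5
```

```text
ee_pos: [0.5523, 0.0009, 0.0637]
force: [0.7, -0.6, 0.5]
ee_pos: [0.5522, 0.001, 0.0634]
force: [0.4, -0.6, 0.6]
opening: 0.0518
gripper_force: 20.0
ee_pos: [0.5521, 0.001, 0.0633]
force: [-0.3, -0.2, -0.1]
opening: 0.0748
gripper_force: 0.0
ee_pos: [0.5534, 0.0009, 0.126]
force: [-0.1, 0.3, 0.2]
opening: 0.0877
gripper_force: 0.0
ee_pos: [0.5517, 0.001, 0.1224]
force: [0.4, -0.1, -0.6]
opening: 0.0882
gripper_force: 0.0
at [0.5517 0.001  0.1224] yaw -5.0 | shift [ 0.0057 -0.0005  0.5   ] turn 0.0001 t 54.3 open 0.0882 F [ 0.4 -0.1 -0.6]
```

```bash

python3 -m pendant '[[[0.006,0,0.1,0],[0.006,0,0.25,0],[0.006,0,0.38,0],[0.006,0,0.45,0],[0.006,0,0.475,0],[0.006,0,0.475,0],[0.006,0,0.475,0]]]' |sed -n '2p;4p'
python3 go.py .5523 .001 .063 -5
```

```text
ee_pos: [0.5531, 0.0009, 0.0668]
force: [-1.0, -0.2, -0.6]
at [0.5531 0.0009 0.0668] yaw -5.0 | shift [-0.0065 -0.0004  0.0313] turn 0.0001 t 54.9 open 0.0878 F [-1.  -0.2 -0.6]
```

```bash

python3 -m pendant '[[[-0.006,0,0.01,0],[-0.006,0,0.025,0],[-0.006,0,0.027,0],[-0.006,0,0.027,0]]]' |sed -n '2p;4p'
python3 -m pendant '[[[0,0,0,0],[0,0,0,0],[0,0,0,0],[0,0,0,0],[0,0,0,0],[0,0,0,0],[0,0,0,0],[0,0,0,0],[0,0,0,0],[0,0,0,0]]]' -1 20 |sed -n '2p;4,6p'
python3 -m pendant '[[[0,0,0,0],[0,0,0,0],[0,0,0,0],[0,0,0,0],[0,0,0,0],[0,0,0,0],[0,0,0,0],[0,0,0,0]]]' 1 |sed -n '2p;4,6p'
python3 -m pendant '[[[0,0,0,0],[0,0,0,0],[0,0,0,0],[0,0,0,0],[0,0,0,0],[0,0,0,0],[0,0,0,0],[0,0,0,0]]]' -1 20 |sed -n '2p;4,6p'
python3 -m pendant '[[[0,0,0,0],[0,0,0,0],[0,0,0,0],[0,0,0,0],[0,0,0,0],[0,0,0,0],[0,0,0,0],[0,0,0,0]]]' 1 |sed -n '2p;4,6p'
python3 -m pendant '[[[0,0,-0.1,0],[0,0,-0.3,0],[0,0,-0.5,0],[0,0,-0.5,0],[0,0,-0.5,0]]]' |sed -n '2p;4,6p'
python3 -m pendant '[[[0,0,0,-0.125],[0,0,0,-0.125],[0,0,0,-0.125],[0,0,0,-0.125],[0,0,0,-0.125],[0,0,0,-0.125],[0,0,0,-0.125],[0,0,0,-0.125]]]' >/dev/null
python3 -m pendant '[[[0,0,0,-0.125],[0,0,0,-0.125],[0,0,0,-0.125],[0,0,0,-0.125],[0,0,0,-0.125],[0,0,0,-0.125],[0,0,0,-0.125],[0,0,0,-0.125]]]' 0.7 |sed -n '2p;4,6p'
python3 go.py .5523 .001 .063 85
```

```text
ee_pos: [0.5523, 0.001, 0.0634]
force: [-0.5, 0.4, -0.5]
ee_pos: [0.5522, 0.0009, 0.0631]
force: [-0.5, -0.5, 0.5]
opening: 0.0639
gripper_force: 20.0
ee_pos: [0.5521, 0.001, 0.0631]
force: [-0.1, -0.6, 0.2]
opening: 0.0879
gripper_force: 0.0
ee_pos: [0.5521, 0.0009, 0.0631]
force: [-0.3, -0.4, 0.0]
opening: 0.0641
gripper_force: 20.0
ee_pos: [0.5521, 0.001, 0.0631]
force: [-1.1, 0.4, -0.3]
opening: 0.0875
gripper_force: 0.0
ee_pos: [0.5534, 0.0009, 0.1258]
force: [0.2, 0.1, -0.2]
opening: 0.0875
gripper_force: 0.0
ee_pos: [0.5517, 0.001, 0.1222]
force: [0.1, 0.8, 0.3]
opening: 0.0746
gripper_force: 0.0
at [0.5517 0.001  0.1222] yaw 85.0 | shift [0.0005 0.0056 0.4931] turn -0.0001 t 59.8 open 0.0746 F [0.1 0.8 0.3]
```

Now a second squeeze across the sides. After that I'll lift clear for a look from close by.

```bash

python3 -m pendant '[[[0,0.005,0.1,0],[0,0.005,0.25,0],[0,0.005,0.38,0],[0,0.005,0.45,0],[0,0.005,0.475,0],[0,0.005,0.475,0],[0,0.005,0.475,0]]]' |sed -n '2p;4p'
python3 -m pendant '[[[0,-0.002,0.01,0],[0,-0.002,0.025,0],[0,-0.002,0.025,0],[0,-0.002,0.025,0]]]' |sed -n '2p;4p'
python3 -m pendant '[[[0,0,0,0],[0,0,0,0],[0,0,0,0],[0,0,0,0],[0,0,0,0],[0,0,0,0],[0,0,0,0],[0,0,0,0]]]' -1 20 |sed -n '2p;4,6p'
python3 -m pendant '[[[0,0,0,0],[0,0,0,0],[0,0,0,0],[0,0,0,0],[0,0,0,0],[0,0,0,0],[0,0,0,0],[0,0,0,0]]]' 0.7 |sed -n '2p;4,6p'
python3 -m pendant '[[[0,0,-0.1,0],[0,0,-0.3,0],[0,0,-0.5,0],[0,0,-0.7,0],[0,0,-0.7,0],[0,0,-0.7,0]]]' |sed -n '2p;4p'
python3 -m pendant '[[[-0.2,0,0,0],[-0.4,0,0,0],[-0.5,0,0,0],[-0.5,0,0,0],[-0.5,0,0,0]]]' |sed -n '2p;4p'
python3 - <<'E'
from h import *
im,p=save("wrist","w17"); i3,p3=save("side","d17"); i2,p2=save("scene","s17")
q=proj("wrist",[.5523,.001,.1],p).astype(int); print(q)
f=lambda i,c,w,h,k:cv2.resize(i[max(0,c[1]-h):c[1]+h,c[0]-w:c[0]+w],(390,300),interpolation=cv2.INTER_CUBIC)
a=f(im,(q[0],q[1]+10),78,60,0); qs=proj("side",[.5523,.001,.1],p3).astype(int); qc=proj("scene",[.5523,.001,.1],p2).astype(int)
cv2.imwrite("pics/c17.png",np.vstack([np.hstack([a,0*a]),np.hstack([f(i2,qc,26,20,0),f(i3,qs,26,20,0)])])[:,:,::-1])
E
```

```text
ee_pos: [0.553, 0.0009, 0.0665]
force: [-0.6, 0.2, 0.3]
ee_pos: [0.5527, 0.0009, 0.0634]
force: [0.0, 0.4, 0.6]
ee_pos: [0.5524, 0.001, 0.0631]
force: [-0.4, -0.4, 1.5]
opening: 0.0517
gripper_force: 20.0
ee_pos: [0.5525, 0.0009, 0.0631]
force: [0.4, 0.2, 0.3]
opening: 0.0747
gripper_force: 0.0
ee_pos: [0.5536, 0.0009, 0.1498]
force: [0.5, -0.1, -1.1]
ee_pos: [0.5469, -0.0588, 0.1462]
force: [0.0, -0.3, -0.3]
[255 123]
```

View pics/c17.png

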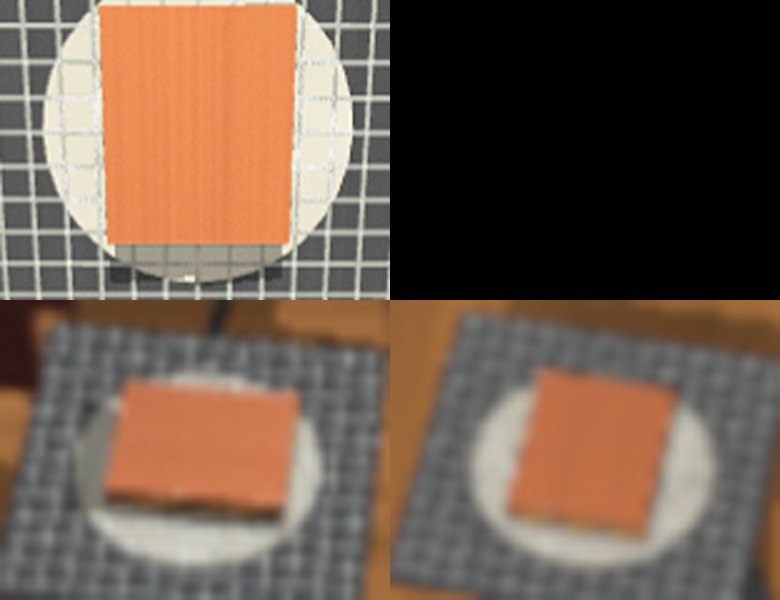

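The pile shows flush and centred on the disc. Next is the weight.

```bash

python3 -m pendant '[[[0,0,-0.4,0],[0,0,-0.8,0],[0,0,-1,0],[0,0,-1,0],[0,0,-1,0]]]' 1 >/dev/null
python3 go.py .406 .245 .266 20
```

```text
at [ 0.5484 -0.058   0.2705] yaw 85.1 | shift [ 2.4138 -1.3991  0.0284] turn 0.1808 t 63.5 open 0.0878 F [-0.5 -0.1 -1. ]
```

```bash

python3 -m pendant '[[[0.8,-0.465,0,0],[0.8,-0.465,0,0],[0.8,-0.465,0,0],[0.8,-0.465,0,0]]]' >/dev/null
python3 -m pendant '[[[0.8,-0.465,0,0],[0.8,-0.465,0,0],[0.8,-0.465,0,0],[0.8,-0.465,0,0]]]' >/dev/null
python3 -m pendant '[[[0.8,-0.465,0,0],[0.8,-0.465,0,0],[0.8,-0.465,0,0],[0.8,-0.465,0,0],[0.8,-0.465,0,0]]]' >/dev/null
python3 -m pendant '[[[0,0,0,0.18],[0,0,0,0.18],[0,0,0,0.18],[0,0,0,0.18],[0,0,0,0.18],[0,0,0,0.18],[0,0,0,0.18],[0,0,0,0.18],[0,0,0,0.18],[0,0,0,0.18],[0,0,0,0.18]]]' >/dev/null
python3 - <<'E'
from h import *
im,p=save("wrist","w18")
for n in ("weight","weight_knob"):
  for d in env.outline_of("wrist",n)[:3]:
    ys,xs=np.where(d["region"]); print(n,d["confidence"],np.round(d["rect"]),xs.mean().round(1),ys.mean().round(1))
print([proj("wrist",[.406,.245,z],p).round(1).tolist() for z in (0,.03,.059)])
E
python3 go.py .406 .245 .266 20
```

```text
weight 0.81 [237. 137. 272. 174.] 254.1 155.5
weight_knob 0.73 [239. 137. 272. 175.] 253.8 155.2
[[252.7, 152.5], [252.5, 156.6], [252.4, 161.1]]
at [0.406  0.2421 0.2668] yaw 20.3 | shift [ 0.0088 -0.0226  0.0067] turn 0.0009 t 65.7 open 0.0876 F [-0.5 -0.3  0.2]
```

```bash
cat > wf.py <<'E'
from h import *
from scipy.optimize import least_squares
th=np.linspace(0,2*np.pi,40)
def box(c,x,y,p,z0=0):
    P=[proj(c,[x+r*np.cos(t),y+r*np.sin(t),z0+z],p) for r,z in((.022,0),(.022,.03),(.013,.041),(.013,.059)) for t in th]
    P=np.array(P); return np.r_[P.min(0),P.max(0)]
def fit(c,rect,p,g,z0=0):
    r=least_squares(lambda v:box(c,*v,p,z0)-np.array(rect),g); return r.x.round(4),r.fun.round(1)
if __name__=="__main__":
    p=env.camera_params("wrist"); im=cv2.imread("pics/w18.png")
    print(fit("wrist",[237,137,272,174],p,[.406,.245]))
    for c in("scene","side"):
        save(c,c+"18")
        for d in env.look_for(c,"weight")[:2]: print(c,d,fit(c,d["rect"],env.camera_params(c),[.406,.245]))
    # greyness mask
    hsv=cv2.cvtColor(im,cv2.COLOR_BGR2HSV); mk=(hsv[...,1]<60).astype(np.uint8); mk[:115]=0;mk[195:]=0;mk[:,:215]=0;mk[:,295:]=0
    n,l,s,ct=cv2.connectedComponentsWithStats(mk); i=1+s[1:,4].argmax(); b=s[i]; print(b,ct[i],fit("wrist",[b[0],b[1],b[0]+b[2],b[1]+b[3]],p,[.406,.245]))
E
python3 wf.py
```

```text
(array([0.4057, 0.243 ]), array([ 0.6,  0.2, -0.6, -0.2]))
scene {'rect': [326.2, 169.4, 342.1, 186.1], 'confidence': 0.66} (array([0.4064, 0.2417]), array([ 0.1, -2.3, -0.1,  2.3]))
side {'rect': [249.6, 138.5, 328.7, 183.4], 'confidence': 0.62} (array([ 0.5139, -0.238 ]), array([ 32.9,  13. , -32.4, -11.7]))
side {'rect': [310.6, 295.2, 328.4, 310.8], 'confidence': 0.49} (array([0.3995, 0.2415]), array([-0.3, -3.3,  0.3,  3.3]))
[238 138  33  35 910] [253.85164835 155.45054945] (array([0.4057, 0.243 ]), array([-0.4, -0.8,  0.4,  0.8]))
```

```bash

python3 -m pendant '[[[0,-0.008,0.3,0],[0,-0.008,0.6,0],[0,-0.008,0.9,0],[0,-0.008,0.9,0],[0,-0.008,0.9,0]]]' >/dev/null
python3 -m pendant '[[[0,0,0.3,0],[0,0,0.6,0],[0,0,0.8,0],[0,0,0.8,0],[0,0,0.8,0]]]' |sed -n '2p;4p'
python3 go.py .4057 .243 .0085
```

```text
ee_pos: [0.4063, 0.2441, 0.0657]
force: [0.2, 0.5, 0.3]
at [0.4063 0.2441 0.0657] yaw 20.2 | shift [-0.0086  0.0072  0.4766] turn 0 t 66.7 open 0.0878 F [0.2 0.5 0.3]
```

```bash

python3 -m pendant '[[[-0.008,0.007,0.1,0],[-0.008,0.007,0.2,0],[-0.008,0.007,0.3,0],[-0.008,0.007,0.4,0],[-0.008,0.007,0.46,0],[-0.008,0.007,0.46,0],[-0.008,0.007,0.46,0]]]' |sed -n '2p;4p'
python3 go.py .4057 .243 .0085
python3 -m pendant '[[[0,0,0,0],[0,0,0,0],[0,0,0,0],[0,0,0,0],[0,0,0,0],[0,0,0,0],[0,0,0,0],[0,0,0,0],[0,0,0,0],[0,0,0,0],[0,0,0,0],[0,0,0,0]]]' -1 35 >/dev/null
python3 -m pendant '[[[0,0,0,0],[0,0,0,0],[0,0,0,0]]]'
```

```text
ee_pos: [0.4042, 0.2422, 0.0072]
force: [0.5, -0.1, 0.4]
at [0.4042 0.2422 0.0072] yaw 20.2 | shift [ 0.014  -0.0018 -0.0111] turn 0 t 67.3 open 0.0875 F [ 0.5 -0.1  0.4]
t: 68.52
ee_pos: [0.4046, 0.2425, 0.0079]
eef_rot: [-0.0, 0.984, 0.175, -0.0]
force: [-0.4, 1.4, -0.3]
opening: 0.0252
gripper_force: 35.0
```

```bash

python3 -m pendant '[[[0,0,-0.1,0],[0,0,-0.25,0],[0,0,-0.45,0],[0,0,-0.65,0],[0,0,-0.8,0],[0,0,-0.8,0]]]' |sed -n '4,6p'
python3 -m pendant '[[[0,0,-0.2,0],[0,0,-0.4,0],[0,0,-0.6,0],[0,0,-0.7,0],[0,0,-0.7,0],[0,0,-0.7,0]]]' |sed -n '2p;4,6p'
python3 go.py .5513 .0006 .19
```

```text
force: [0.1, 0.5, -3.7]
opening: 0.0253
gripper_force: 35.0
ee_pos: [0.4047, 0.2424, 0.1869]
force: [-0.4, 0.2, -4.4]
opening: 0.0256
gripper_force: 35.0
at [0.4047 0.2424 0.1869] yaw 20.2 | shift [ 0.4513  2.3128 -0.0254] turn 0 t 69.5 open 0.0256 F [-0.4  0.2 -4.4]
```

```bash

python3 -m pendant '[[[0.03,0.15,0,0],[0.07,0.35,0,0],[0.11,0.57,0,0],[0.15,0.77,0,0],[0.15,0.77,0,0]]]' >/dev/null
python3 -m pendant '[[[0.04,0.2,0,0],[0.08,0.4,0,0],[0.12,0.6,0,0],[0.15,0.77,0,0],[0.15,0.77,0,0]]]' >/dev/null
python3 -m pendant '[[[0.04,0.2,0,0],[0.08,0.4,0,0],[0.12,0.6,0,0],[0.15,0.72,0,0],[0.152,0.772,0,0],[0.152,0.772,0,0],[0.152,0.772,0,0]]]' |sed -n '2p;4,6p'
python3 -m pendant '[[[0,0,0.1,0],[0,0,0.25,0],[0,0,0.4,0],[0,0,0.46,0],[0,0,0.46,0],[0,0,0.46,0]]]' |sed -n '2p;4p'
python3 - <<'E'
from wf import *
s,m=st()
for c in("scene","side"):
    im,p=save(c,c+"20")
    for d in env.look_for(c,"weight")[:2]: print(c,d,fit(c,d["rect"],p,[.55,0],z0=s["ee_pos"][2]-.0079))
    for k,v in sheets(c,im,p,z=.105,amin=60).items():
      if k=="copper": print(v)
E
python3 go.py .5513 .0006 .1129
```

```text
ee_pos: [0.5508, 0.0017, 0.1872]
force: [0.3, 0.1, -3.3]
opening: 0.0254
gripper_force: 35.0
ee_pos: [0.5509, 0.0015, 0.1325]
force: [-0.2, -0.3, -4.9]
scene {'rect': [248.2, 175.6, 260.9, 197.3], 'confidence': 0.83} (array([5.574e-01, 2.000e-04]), array([-2.2, -1.9,  2.2,  1.7]))
scene {'rect': [228.0, 179.2, 282.9, 229.4], 'confidence': 0.67} (array([0.618 , 0.0045]), array([ 18.6,  12.7, -18.6, -11.5]))
[([259.6, 198.7], 141, (0.565, 0.0123, 39, 77, 34.7))]
side {'rect': [262.9, 187.7, 280.1, 204.9], 'confidence': 0.74} (array([0.5492, 0.0103]), array([ 0.3, -3.5, -0.3,  3.5]))
side {'rect': [192.2, 154.1, 223.2, 187.6], 'confidence': 0.4} (array([ 0.7372, -0.0586]), array([ 7.1,  5.2, -7.2, -4.8]))
[([270.7, 207.2], 164, (0.5523, 0.0026, 58, 50, 86.2)), ([266.2, 301.8], 66, (0.5297, 0.2918, 15, 32, 49.5))]
at [0.552  0.0009 0.1342] yaw 20.2 | shift [-0.0067  0.0003  0.1776] turn 0 t 71.6 open 0.0254 F [ 0.5  0.6 -4. ]
```

```bash

python3 -m pendant '[[[-0.006,0,0.05,0],[-0.006,0,0.1,0],[-0.006,0,0.13,0],[-0.006,0,0.145,0],[-0.006,0,0.145,0],[-0.006,0,0.145,0]]]' |sed -n '2p;4p'
python3 -m pendant '[[[0,0,0.008,0],[0,0,0.012,0],[0,0,0.012,0]]]' |sed -n '2p;4p'
python3 go.py .5513 .0006 .1129
```

```text
ee_pos: [0.5506, 0.0005, 0.115]
force: [0.1, -0.6, -3.4]
ee_pos: [0.5507, 0.0005, 0.1139]
force: [-0.1, -0.4, -4.1]
at [5.507e-01 5.000e-04 1.139e-01] yaw 20.2 | shift [0.0046 0.0012 0.0083] turn 0 t 72.4 open 0.0252 F [-0.1 -0.4 -4.1]
```

```bash

python3 -m pendant '[[[0.004,0,0.002,0],[0.004,0,0.005,0],[0.004,0,0.005,0]]]' |sed -n '2p;4p'
python3 -m pendant '[[[0,0,0.004,0],[0,0,0.004,0],[0,0,0.004,0]]]' |sed -n '2p;4p'
```

```text
ee_pos: [0.5512, 0.0007, 0.1132]
force: [-0.5, 0.6, -4.1]
ee_pos: [0.5512, 0.0007, 0.113]
force: [-1.1, -0.1, -4.0]
```

```bash

python3 -m pendant '[[[0,0,0.003,0],[0,0,0.004,0],[0,0,0.004,0]]]' |sed -n '2p;4p'
python3 -m pendant '[[[0,0,0.002,0],[0,0,0.003,0],[0,0,0.003,0]]]' |sed -n '2p;4p'
```

```text
ee_pos: [0.5513, 0.0008, 0.1129]
force: [-1.3, -0.5, -0.4]
ee_pos: [0.5513, 0.0008, 0.1128]
force: [-1.3, 0.6, 4.0]
```

```bash

python3 -m pendant '[[[0,0,-0.003,0],[0,0,-0.003,0]]]' |sed -n '2p;4p'
python3 -m pendant '[[[0,0,0,0],[0,0,0,0],[0,0,0,0],[0,0,0,0],[0,0,0,0],[0,0,0,0],[0,0,0,0],[0,0,0,0],[0,0,0,0],[0,0,0,0],[0,0,0,0],[0,0,0,0]]]' 1 |sed -n '2p;4,6p'
python3 -m pendant '[[[0,0,-0.1,0],[0,0,-0.3,0],[0,0,-0.6,0],[0,0,-0.9,0],[0,0,-1,0],[0,0,-1,0]]]' >/dev/null
python3 -m pendant '[[[0,0,-0.3,0],[0,0,-0.6,0],[0,0,-0.6,0],[0,0,-0.6,0],[0,0,-0.6,0],[0,0,-0.6,0]]]' |sed -n '2p;4,6p'
python3 - <<'E'
from wf import *
im,p=save("wrist","w22")
hsv=cv2.cvtColor(im,cv2.COLOR_RGB2HSV)
for d in env.look_for("wrist","weight")[:2]: print(d,fit("wrist",d["rect"],p,[.552,0],z0=.105))
print([quad("wrist",d["region"],.105,p) for d in env.outline_of("wrist","sheet1")[:2]])
cu=((hsv[...,0]<16)&(hsv[...,1]>100)&(hsv[...,2]>120)).astype(np.uint8); w=np.zeros_like(cu); q=proj("wrist",[.5523,.001,.105],p).astype(int); print(q); w[q[1]-70:q[1]+70,q[0]-70:q[0]+70]=1
n,l,s,ct=cv2.connectedComponentsWithStats(cu*w); i=1+s[1:,4].argmax(); print(quad("wrist",l==i,.105,p))
for c in("scene","side"):
    im,p=save(c,c+"22")
    for d in env.look_for(c,"weight")[:1]: print(c,d,fit(c,d["rect"],p,[.55,0],z0=.105))
E
```

```text
ee_pos: [0.5513, 0.0008, 0.1128]
force: [-1.8, 0.4, 4.4]
ee_pos: [0.5511, 0.0007, 0.1123]
force: [-0.9, 0.5, 0.1]
opening: 0.0877
gripper_force: 0.0
ee_pos: [0.5508, 0.0007, 0.302]
force: [-0.1, 0.4, 0.0]
opening: 0.0874
gripper_force: 0.0
[(0.5534, 0.0007, 64, 54, 85.3), (0.5549, -0.0005, 127, 128, 84.8)]
[255 161]
(0.5485, 0.0009, 167, 174, 20.2)
scene {'rect': [245.5, 179.1, 265.8, 202.7], 'confidence': 0.73} (array([0.556 , 0.0028]), array([ 1.8, -0.6, -1.8,  0.6]))
side {'rect': [264.1, 187.1, 281.2, 209.7], 'confidence': 0.63} (array([0.5467, 0.0018]), array([ 0.4, -0.6, -0.4,  0.6]))
```

```bash
python3 -c "
from cell import env
print(env.close_job())"
```

```text
the job is handed in; nothing more can be done
None
```

I handed the job in: the pot is on the tile, the three blanks present (copper, brass, nickel-silver) are piled and squared on the gauze, and the weight is on the pile. The final camera measurements agree, but I had no picture views left to look at the end state myself.

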